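# Drill bits back in their block, the blue-ended one held to the bench microscope

## Robot

A 6-joint arm with a two-finger parallel gripper is mounted at the origin on the work surface. World frame = base frame: x ahead of the robot, y to its left, z up, the work surface at z = 0. Lengths are in m, angles in rad, forces in N, time in s.
With the tool pointing down it reaches from about 0.325 to 0.85 m from the base axis. Payload 15.5 kg.
Tool frame: the origin (TCP) lies midway between the tips of the shut fingers; the grasp point (between the pads) lies 19 mm behind it (bot.hold_point_z is the distance from the TCP to the grasp point, in m); z points along the fingers, y is the direction in which the jaws open and shut (so a half turn about z gives the same grasp; the last joint's range is limited). The gripper opens to 91 mm and grips with 3 to 60 N. Pads are 32 mm wide; open, the fingers measure 118 mm over their backs; the gripper's body (76 mm by 178 mm) begins 60 mm behind the grasp point.
Start: joints at [1.117, 0.494, 1.345, -0, 1.302, -0.096], TCP at [0.219, 0.585, 0.214] pointing down, gripper open.
Joint ranges: [-2.91, 2.91], [-0.82, 2.16], [0.22, 2.67], [-1.22, 4.37], [0.12, 2.79], [-3.08, 3.08]. Speed limits (rad/s): [1.89, 1.89, 2.57, 3.01, 3.01, 3.01].

## Interface

Orientations are given as a unit quaternion [w, x, y, z].
In Python, from workcell import telemetry, viewer, bot gives the robot as it stands.
- The arm moves only by the shell command python3 -m jog 'ROWS' [OPENING] [FORCE]. ROWS is text: rows parted by semicolons, each of 4 numbers parted by spaces: the shift along the tool's x, y, z in mm, then the turn about the tool's z in rad. A call has 1 to 5 rows; each row shifts and turns the commanded pose from where the row before left it, along the tool's axes as they then stand; what a row does not reach is not made up. A row lasts 1/10 s, in which the tool goes at most 50 mm and 8.59 degrees, less where a joint would pass 70% of its speed; a pose out of reach is approached as far as the arm can. A call is refused whole if a number of a shift passes 50 or a number of a turn 0.15, either way. A call with a gripper value outside its range is refused whole. OPENING is the finger opening in mm, from 0 to 91.2, set as the call begins (- or left out, the last holds). The fingers move at their own pace and stop on an object; FORCE is the grip in N (left out, the last holds). Time passes only in rows, so rows that do not move let the fingers close. It gives the time, the measured TCP pose, the force and the opening at its end, in the units of the state.
- telemetry.get_state(): the state, without advancing time (a new reading comes with each control period).
- viewer.snapshot(name): name is "scene" or "side" or "wrist"; returns the picture (420x560x3 uint8, red, green, blue); there is no depth.
- viewer.get_calibration(name): a dict with "fov_y" (degrees; the focal length in pixels is half the picture's height over the tangent of half this angle, whatever the lens; pixels are square), "cx", "cy" (the principal point, pixels), "T" (4x4, takes a point from camera to world coordinates); the wrist camera has in their place "mount" (4x4, takes a point from camera to tool coordinates, whose origin is the TCP and whose axes are the flange's). Camera axes: x right, y down, z forward; pixel columns grow to the right and rows downward; lengths in m; the calibration is good to about 2 mm. The wrist camera is an equidistant fisheye: a pixel r from the principal point sees the ray r / f radians off the axis. A picture is of the moment at which its call begins: read the wrist's pose just before it. get_calibration takes no time and is no camera call.
- bot.close_job(): hands the job in, once; it reports no verdict.
The state is a dict: "time": time; "joints": joint angles; "joint_velocities": joint speeds; "tau": joint torques, N m; "tool_pos": TCP position; "orientation": TCP orientation; "ft_force": force on the tool from outside, world axes, zero at the start; "moment": the same for the moment, N m; "finger_gap": finger opening in m.
Only numpy, scipy, OpenCV 4.12 (cv2) and the standard library are available. Lean on these libraries where they do the work, as an engineer would, in place of code of your own. Each camera call takes 0.05 s, during which the arm holds its last target.

## Task

Two resharpened drill bits stand in the grey rest: put each of them point down into one of the two empty holes of the wooden bit block, lowered to the bottom and not dropped, and let go. Then draw the blue-ended bit out of the block and show its point to the bench microscope: hold the bit in line with the lens, so that it is seen end-on, point towards the glass and about 35 mm (20 to 50 mm) away from it, without touching the microscope. Keep holding it there: the program finishes with the bit still in the gripper; leave the other bits and everything else on the bench where they are.

Things in the scene. Friction and masses are not known exactly. Their poses are not given: they have to be found in the camera images.
- block: wooden bit block fixed to the bench, 110 (x) x 160 (y) x 55 mm high, with six round upright holes in its top: two rows of three, 50 mm apart both ways, 14 mm wide (19 mm at the chamfered mouth) and 45 mm deep, so a bit standing in one has its point 10 mm above the bench and its top 150 mm above the bench. Four of the holes hold a bit, two are empty (which ones varies). Origin at the centre of its underside, z up.
- block_hole0 (a point): centre of the mouth of hole 0 of the bit block, 55 mm above the bench (in the block's frame at x -25, y -50 mm)
- block_hole1 (a point): centre of the mouth of hole 1 of the bit block, 55 mm above the bench (in the block's frame at x -25, y +0 mm)
- block_hole2 (a point): centre of the mouth of hole 2 of the bit block, 55 mm above the bench (in the block's frame at x -25, y +50 mm)
- block_hole3 (a point): centre of the mouth of hole 3 of the bit block, 55 mm above the bench (in the block's frame at x +25, y -50 mm)
- block_hole4 (a point): centre of the mouth of hole 4 of the bit block, 55 mm above the bench (in the block's frame at x +25, y +0 mm)
- block_hole5 (a point): centre of the mouth of hole 5 of the bit block, 55 mm above the bench (in the block's frame at x +25, y +50 mm)
- rest: grey plastic two-hole rest fixed to the bench, 60 (x) x 110 (y) x 55 mm high, holes like those of the block (14 mm wide, 45 mm deep) at y -25 and +25 mm in its frame; the two resharpened bits stand in it. Origin at the centre of its underside.
- bit_a: resharpened bit in the rest: plain bright steel wood-drilling bit, 12 mm diameter over its whole length and 140 mm long, about 70 to 120 g, standing upright point down; the flutes are the lower 85 mm, the upper 55 mm is the smooth round shank by which it is held. Origin at the point (lower end), z along the bit to the shank end. 
- bit_b: resharpened bit in the rest: plain bright steel wood-drilling bit, 12 mm diameter over its whole length and 140 mm long, about 70 to 120 g, standing upright point down; the flutes are the lower 85 mm, the upper 55 mm is the smooth round shank by which it is held. Origin at the point (lower end), z along the bit to the shank end. 
- bit_blue: the bit to be inspected, in a hole of the block: the same bit with the top 18 mm of its shank painted blue. Same size, origin and axes as the others.
- bit_c: plain bit that stands in a hole of the block and stays there: the same size, origin and axes as the resharpened ones.
- bit_d: plain bit that stands in a hole of the block and stays there: the same size, origin and axes as the resharpened ones.
- bit_e: plain bit that stands in a hole of the block and stays there: the same size, origin and axes as the resharpened ones.
- scope: bench microscope fixed to the bench: a dark steel foot plate 130 x 110 x 12 mm, at one side (-y of its frame) a post 110 mm high that carries the black tubular microscope, 33 mm diameter and 97 mm long, aimed slantwise upwards. The tube turns in a stiff clamp on a level axis 80 mm above the bench, over the origin; its slant from the vertical differs from time to time (about 20 to 40 degrees), towards the robot's side (-x of this frame). Origin at bench level under that axis.
- lens (a point): centre of the microscope's front glass (upper end of the tube, white light ring around it), about 120 mm above the bench; its z axis is the direction in which the microscope looks, out of the glass, up and towards the robot; y is level.
- bit_blue_end (a point): the blue end face of the bit to be inspected, 140 mm from its point; same axes
- oilstone: Loose bystander, leave it alone: two-layer sharpening stone lying on the bench, 150 (x) x 50 (y) x 25 mm. Origin at the centre of its underside.
- glue: Loose bystander, leave it alone: yellow glue bottle with an orange cap, 56 mm diameter, 165 mm high. Origin at the centre of its underside.
- screw_jar: Loose bystander, leave it alone: glass jar with a steel lid, 64 mm diameter, 85 mm high. Origin at the centre of its underside.
- hammer: Loose bystander, leave it alone: hammer lying on the bench, handle towards its -x.
- bench_brush: Loose bystander, leave it alone: brush lying on the bench, handle towards its -x.
- screwdriver: Loose bystander, leave it alone: screwdriver lying on the bench, handle towards its -x.
Things that resemble listed ones, but are neither listed nor needed, are in the scene too. Leave any green or red look-alike of the scope alone.

How it is judged:
On the way, in this order (a step that is already met when the one before it is completed fails the run):
1. both resharpened bits stand in holes of the block, down to the bottom and let go, while the blue-ended bit is still in its own hole ((horizontal distance between bit_a and block_hole0 below 0.006 m or horizontal distance between bit_a and block_hole1 below 0.006 m or horizontal distance between bit_a and block_hole2 below 0.006 m or horizontal distance between bit_a and block_hole3 below 0.006 m or horizontal distance between bit_a and block_hole4 below 0.006 m or horizontal distance between bit_a and block_hole5 below 0.006 m) and height (world z) of each of bit_a, bit_b, bit_blue below 0.016 m and angle between each of bit_a, bit_b's own z axis and vertical below 0.12 rad and linear speed of each of bit_a, bit_b below 0.03 m/s and contact force between the fingers and bit_a below 0.05 N and (horizontal distance between bit_b and block_hole0 below 0.006 m or horizontal distance between bit_b and block_hole1 below 0.006 m or horizontal distance between bit_b and block_hole2 below 0.006 m or horizontal distance between bit_b and block_hole3 below 0.006 m or horizontal distance between bit_b and block_hole4 below 0.006 m or horizontal distance between bit_b and block_hole5 below 0.006 m) and contact force between the fingers and bit_b below 0.05 N and distance of bit_blue from where it was at the start of the episode below 0.008 m), for 0.2 s.
2. the blue-ended bit is drawn out of the block in the fingers (height (world z) of bit_blue above 0.065 m and contact force between the fingers and bit_blue above 0.5 N), for 0.1 s.
At the end, for the whole second after the job is handed in: Blue-ended bit held still by the fingers alone, point 20-50 mm before the glass and within 10 mm of the lens axis each way, in line within 0.20 rad; bit_a and bit_b in block holes (6 mm sideways, 6 mm off the bottom), upright, let go; the other three bits not moved 8 mm (x of bit_blue in the frame of lens between -0.01 and 0.01 m and y of bit_blue in the frame of lens between -0.01 and 0.01 m and z of bit_blue in the frame of lens between 0.02 and 0.05 m and z of bit_blue_end in the frame of lens above 0.14 m and angle between the z axis of bit_blue and the z axis of lens, either way round below 0.2 rad and contact force between the fingers and bit_blue above 1 N and linear speed of each of bit_blue, bit_a, bit_b below 0.03 m/s and height (world z) of bit_blue above 0.1 m and contact force between bit_blue and scope below 0.05 N and contact force between bit_blue and block below 0.05 N and contact force between bit_blue and rest below 0.05 N and (horizontal distance between bit_a and block_hole0 below 0.006 m or horizontal distance between bit_a and block_hole1 below 0.006 m or horizontal distance between bit_a and block_hole2 below 0.006 m or horizontal distance between bit_a and block_hole3 below 0.006 m or horizontal distance between bit_a and block_hole4 below 0.006 m or horizontal distance between bit_a and block_hole5 below 0.006 m) and height (world z) of each of bit_a, bit_b, bit_c, bit_d, bit_e below 0.016 m and angle between each of bit_a, bit_b's own z axis and vertical below 0.12 rad and contact force between the fingers and bit_a below 0.05 N and (horizontal distance between bit_b and block_hole0 below 0.006 m or horizontal distance between bit_b and block_hole1 below 0.006 m or horizontal distance between bit_b and block_hole2 below 0.006 m or horizontal distance between bit_b and block_hole3 below 0.006 m or horizontal distance between bit_b and block_hole4 below 0.006 m or horizontal distance between bit_b and block_hole5 below 0.006 m) and contact force between the fingers and bit_b below 0.05 N and distance of each of bit_c, bit_d, bit_e from where it was at the start of the episode below 0.008 m); the arm keeps its last pose, push and grip.
It fails at once if a bit is dropped from more than 10 mm above the hole's bottom ((height (world z) of bit_a above 0.02 m and contact force between the fingers and bit_a below 0.01 N and linear speed of bit_a above 0.15 m/s) or (height (world z) of bit_b above 0.02 m and contact force between the fingers and bit_b below 0.01 N and linear speed of bit_b above 0.15 m/s) or (height (world z) of bit_blue above 0.02 m and contact force between the fingers and bit_blue below 0.01 N and linear speed of bit_blue above 0.15 m/s)).
It fails at once if one of the other three bits is pulled out or shifted (distance of any of bit_c, bit_d, bit_e from where it was at the start of the episode above 0.015 m).
It fails at once if the microscope is touched with more than 0.5 N or turned in its clamp (lens shifted by more than 5 mm) (contact force between scope and anything else above 0.5 N or distance of lens from where it was at the start of the episode above 0.005 m).
It fails at once if a bystander is pushed more than 30 mm away or knocked over (distance of any of oilstone, glue, screw_jar, hammer, bench_brush, screwdriver from where it was at the start of the episode above 0.03 m or angle between any of glue, screw_jar's own z axis and vertical above 0.5 rad).
It also fails if it takes over 72 s, if anything falls off the work surface, if the arm or the gripper's body presses on something with over 40 N, if the wrist force passes 120 N, or if a joint passes its speed limit or range.

## Working session

There is one attempt and no reset: what is moved stays moved. The work goes in short steps, Python scripts to look and compute and a shell command to move; the robot and the scene stay as the last step left them, time stands still between calls to the robot, and variables do not carry over. Pictures are saved under pics/ and viewed, and the job is handed in when it is done.

```bash
ls; mkdir -p pics; cat > h.py <<'E'
import numpy as np, cv2
from workcell import telemetry, viewer, bot
from scipy.spatial.transform import Rotation as R
def snap(n,f):
    im=viewer.snapshot(n); cv2.imwrite('pics/'+f+'.png',im[:,:,::-1]); return im
def tcpT(s):
    q=s['orientation'];T=np.eye(4);T[:3,:3]=R.from_quat([q[1],q[2],q[3],q[0]]).as_matrix();T[:3,3]=s['tool_pos'];return T
def ray(n,u,v,T=None):
    c=viewer.get_calibration(n); f=210/np.tan(np.radians(c['fov_y']/2))
    d=np.array([u-c['cx'],v-c['cy'],0.])
    if n=='wrist':
        r=np.hypot(d[0],d[1]);th=r/f
        k=np.array([d[0]/max(r,1e-9)*np.sin(th),d[1]/max(r,1e-9)*np.sin(th),np.cos(th)]);M=T@np.array(c['mount'])
    else:
        k=np.array([d[0]/f,d[1]/f,1]);M=np.array(c['T'])
    k=M[:3,:3]@k
    return M[:3,3],k/np.linalg.norm(k)
def onz(n,u,v,z,T=None):
    o,k=ray(n,u,v,T);return o+k*(z-o[2])/k[2]
def proj(n,p,T=None):
    c=viewer.get_calibration(n); f=210/np.tan(np.radians(c['fov_y']/2))
    M=np.array(c['T']) if n!='wrist' else T@np.array(c['mount'])
    q=M[:3,:3].T@(np.asarray(p)-M[:3,3])
    if n=='wrist':
        r=np.hypot(q[0],q[1]);th=np.arctan2(r,q[2]);return np.array([c['cx']+f*th*q[0]/r,c['cy']+f*th*q[1]/r])
    return np.array([c['cx']+f*q[0]/q[2],c['cy']+f*q[1]/q[2]])
def tri(*rs):
    A=np.zeros((3,3));b=np.zeros(3)
    for o,k in rs:
        P=np.eye(3)-np.outer(k,k);A+=P;b+=P@o
    x=np.linalg.solve(A,b);return x,[np.linalg.norm((np.eye(3)-np.outer(k,k))@(x-o)) for o,k in rs]
E
python3 - <<'E'
from h import *
np.set_printoptions(precision=4,suppress=True)
s=telemetry.get_state();print(s)
for n in['scene','side','wrist']:
    print(n,viewer.get_calibration(n));snap(n,n+'0')
print(bot.hold_point_z)
E
```

```text
pics
{'time': 0.0, 'joints': array([ 1.1175,  0.4942,  1.3461, -0.    ,  1.3025, -0.0955]), 'joint_velocities': array([ 0.0002, -0.0023,  0.0002,  0.0023,  0.0007, -0.0003]), 'tau': array([  0.0042, -87.8842, -38.1856,   0.071 ,   0.0531,  -0.0003]), 'tool_pos': array([0.2187, 0.5851, 0.2134]), 'orientation': array([-0.0002,  0.1779,  0.984 , -0.0006]), 'ft_force': array([-0.1093,  0.9433, -0.1431]), 'moment': array([-0.019 ,  0.0088, -0.0006]), 'finger_gap': 0.09159805038665986}
scene {'fov_y': 42.76205840608149, 'cx': 272.54205224917695, 'cy': 205.0370748633054, 'T': array([[-0.0573,  0.7892, -0.6115,  1.3401],
       [ 0.9984,  0.0439, -0.0369,  0.0414],
       [-0.0023, -0.6126, -0.7904,  1.1759],
       [ 0.    ,  0.    ,  0.    ,  1.    ]])}
side {'fov_y': 54.895352410124744, 'cx': 282.9627164952495, 'cy': 214.9135545862469, 'T': array([[-0.9985, -0.0376,  0.0398,  0.4815],
       [-0.0539,  0.5471, -0.8354,  0.8496],
       [ 0.0096, -0.8362, -0.5483,  0.6902],
       [ 0.    ,  0.    ,  0.    ,  1.    ]])}
wrist {'fov_y': 65.70646984690485, 'cx': 276.1048867044974, 'cy': 216.2583792732684, 'mount': array([[ 0.    , -0.9674, -0.2531,  0.0712],
       [ 1.    ,  0.    ,  0.0001, -0.0001],
       [-0.0001, -0.2531,  0.9674, -0.1713],
       [ 0.    ,  0.    ,  0.    ,  1.    ]])}
0.0188
```

View pics/scene0.png

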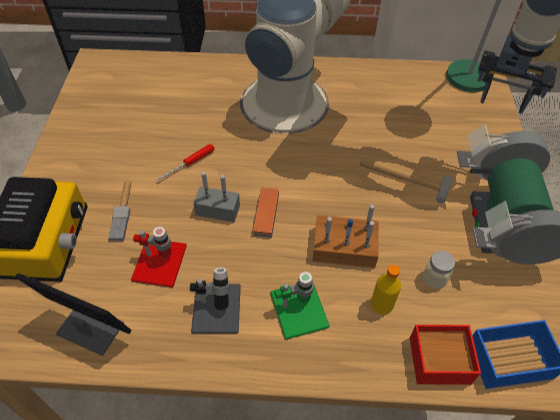

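View pics/side0.png

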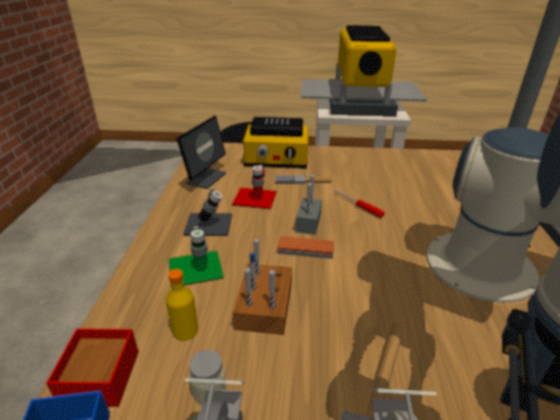

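View pics/wrist0.png

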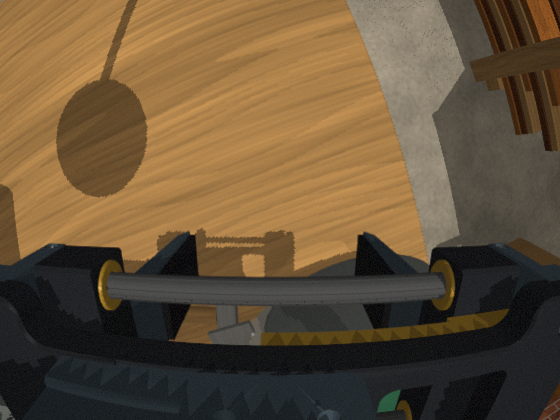

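Scene: grey rest at (217,203) with two bits; the block at (347,240); microscopes red (160,255), dark (217,300), green (300,300). The dark-footed black one fits the description of the scope, the red and green ones are look-alikes. I'll confirm it in an enlarged crop.

```bash
python3 - <<'E'
import cv2,numpy as np
a=cv2.imread('pics/scene0.png');b=cv2.imread('pics/side0.png')
f=lambda i,x,y,w,h,k:cv2.resize(i[y:y+h,x:x+w],None,fx=k,fy=k,interpolation=cv2.INTER_CUBIC)
cv2.imwrite('pics/c1.png',f(a,180,165,70,60,8)); cv2.imwrite('pics/c2.png',f(a,300,195,95,75,8))
cv2.imwrite('pics/c3.png',f(a,180,255,75,75,8)); cv2.imwrite('pics/c4.png',f(b,180,170,150,120,5)); cv2.imwrite('pics/c5.png',f(b,225,230,80,75,8))
E
```

```text
(no output)
```

View pics/c1.png

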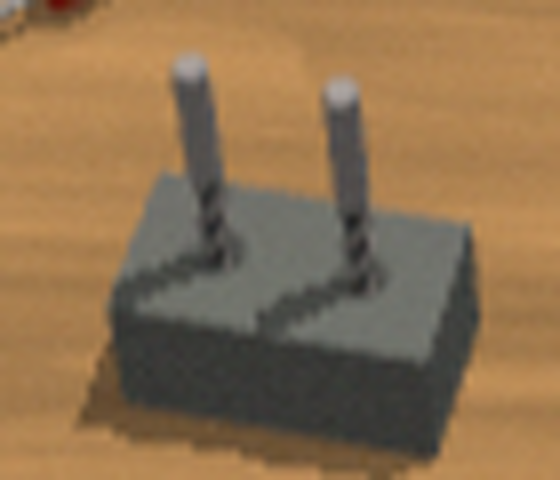

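View pics/c2.png

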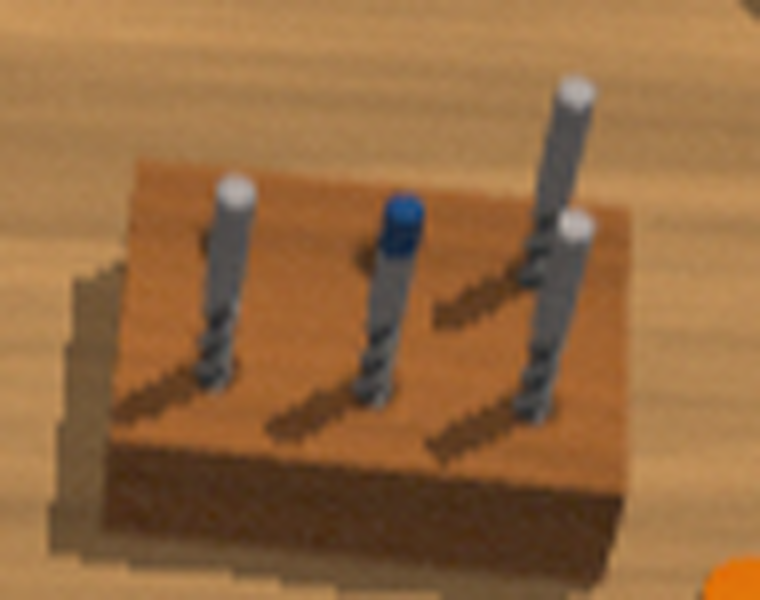

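View pics/c3.png

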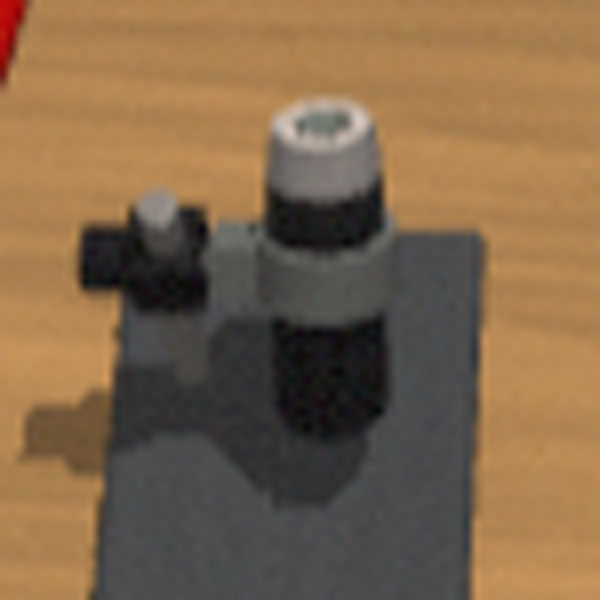

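View pics/c4.png

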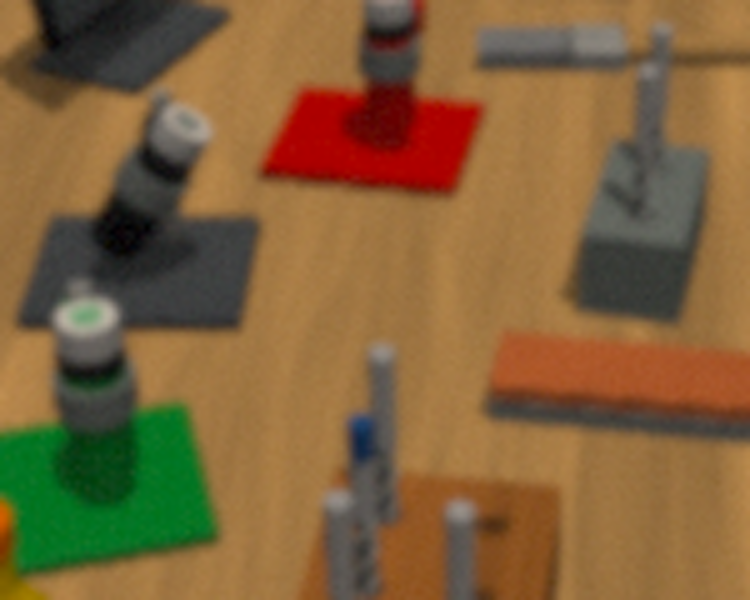

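View pics/c5.png

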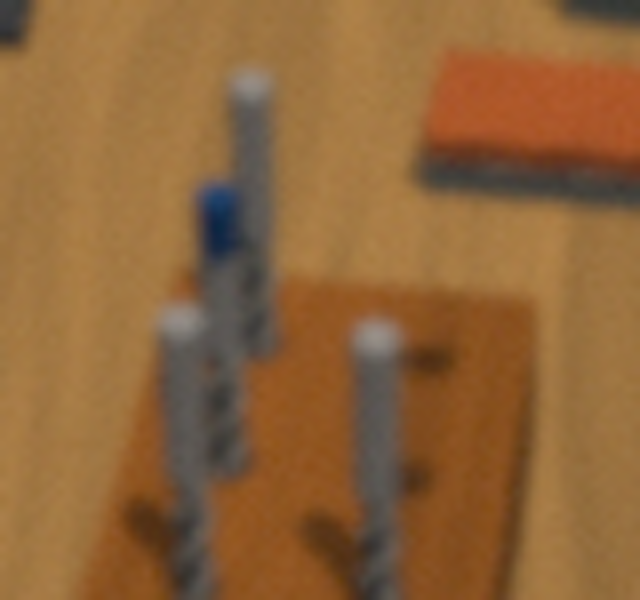

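```bash
python3 - <<'E'
from h import *
np.set_printoptions(precision=4,suppress=True)
g=lambda x,y,x0,y0,k:((x+.5)/k-.5+x0,(y+.5)/k-.5+y0)
P={'restL':(g(190,68,180,165,8),g(661,33,180,170,5)),'restR':(g(342,92,180,165,8),g(650,71,180,170,5)),
'h3':(g(235,190,300,195,8),g(251,82,225,230,8)),'h4b':(g(404,206,300,195,8),g(217,192,225,230,8)),'h2':(g(575,93,300,195,8),g(376,334,225,230,8)),'h5':(g(575,225,300,195,8),g(182,318,225,230,8)),
'lens':(g(322,124,180,255,8),g(186,126,180,170,5))}
for k,(a,b) in P.items():
    print(k,onz('scene',*a,.15)[:2],onz('side',*b,.15)[:2],*tri(ray('scene',*a),ray('side',*b)))
# block top corners
for n,c in (('scene',[(135,160),(632,205),(622,492),(108,440)]),):
    for x,y in c: print(onz(n,*g(x,y,300,195,8),.055))
for x,y in [(162,175),(470,228),(428,362),(118,312)]: print('rest',onz('scene',*g(x,y,180,165,8),.055))
for x,y in [(487,232),(470,595),(125,310)]: print('foot',onz('scene',*g(x,y,180,255,8),.012))
E
```

```text
restL [ 0.4537 -0.1879] [ 0.4493 -0.1806] [ 0.4493 -0.1891  0.1453] [np.float64(0.0002968929347433713), np.float64(0.0002968929347434956)]
restR [ 0.461  -0.1386] [ 0.4557 -0.1352] [ 0.4564 -0.1398  0.1464] [np.float64(0.0012622749692108501), np.float64(0.0012622749692109178)]
h3 [0.5788 0.1294] [0.5753 0.1315] [0.5762 0.1292 0.1476] [np.float64(0.0007759012163762864), np.float64(0.0007759012163762411)]
h4b [0.5819 0.1792] [0.5789 0.1806] [0.5797 0.1792 0.1482] [np.float64(0.0007584190874784819), np.float64(0.0007584190874786195)]
h2 [0.5367 0.2321] [0.5324 0.2344] [0.5334 0.2322 0.1472] [np.float64(0.0009921521892421177), np.float64(0.000992152189241989)]
h5 [0.5861 0.2293] [0.5817 0.2315] [0.5829 0.2294 0.1472] [np.float64(0.0010334603456716757), np.float64(0.0010334603456716917)]
lens [ 0.7347 -0.1126] [ 0.6994 -0.0579] [ 0.7138 -0.1179  0.1144] [np.float64(0.00013474613227436473), np.float64(0.00013474613227418478)]
[0.498  0.1051 0.055 ]
[0.5072 0.2656 0.055 ]
[0.6172 0.2556 0.055 ]
[0.607  0.0975 0.055 ]
rest [ 0.4201 -0.2121  0.055 ]
rest [ 0.4374 -0.1053  0.055 ]
rest [ 0.4945 -0.1136  0.055 ]
rest [ 0.4795 -0.2183  0.055 ]
foot [ 0.6887 -0.078   0.012 ]
foot [ 0.8086 -0.0717  0.012 ]
foot [ 0.7217 -0.1856  0.012 ]
```

The dark scope (tube tilted towards the robot, black foot) is confirmed as the one meant. Rest tops are at ≈(203,173) and (222,176); the block's empty holes are 0 and 1, and blue is in hole 4. Next I go look with the wrist camera over the block.

```bash
cat > go.py <<'E'
import sys
from h import *
# usage go.py x y z psi  -> needed tool shift (mm) AFTER-turn-independent: given in current axes, and turn
s=telemetry.get_state();T=tcpT(s);x,y,z,psi=map(float,sys.argv[1:5])
d=T[:3,:3].T@(np.array([x,y,z])-T[:3,3])*1000
cur=np.arctan2(-T[1,0],-T[0,0])
tz=-(psi-cur)
print('t%.2f pos'%s['time'],np.round(s['tool_pos'],4),'psi %.4f'%cur,'tilt %.4f'%np.arccos(-T[2,2]))
print('shift tool cur axes',np.round(d,1),'turn tool %.3f'%tz)
Rz=np.array([[-np.cos(psi),-np.sin(psi)],[-np.sin(psi),np.cos(psi)]])
w=np.array([x,y])-T[:2,3]
print('if turned first', np.round(Rz.T@w*1000,1),'dz',round(d[2],1))
E
python3 go.py 0.49 0.18 0.26 -0.065
```

```text
t0.15 pos [0.2188 0.5852 0.2135] psi -0.3578 tilt 0.0009
shift tool cur axes [-396.  -284.6  -46.3] turn tool -0.293
if turned first [-297.  -386.7] dz -46.3
```

```bash
python3 -m jog '0 0 -23 -0.146; 0 0 -23 -0.146; -29 -38 0 0; -29 -38 0 0; -29 -38 0 0' 60; python3 -m jog '-29 -38 0 0; -29 -38 0 0; -29 -38 0 0; -29 -38 0 0; -29 -38 0 0'; python3 go.py 0.49 0.18 0.26 -0.065
```

```text
time: 0.65
tool_pos: [0.2986, 0.4645, 0.2598]
orientation: [0.0, 0.032, 0.999, -0.0]
ft_force: [0.6, 0.5, -1.1]
finger_gap: 0.0603
time: 1.15
tool_pos: [0.431, 0.265, 0.2599]
orientation: [-0.0, 0.033, 0.999, -0.0]
ft_force: [1.4, 1.0, 0.4]
finger_gap: 0.0601
t1.15 pos [0.431  0.265  0.2599] psi -0.0657 tilt 0.0000
shift tool cur axes [-64.4 -81.   -0.1] turn tool -0.001
if turned first [-64.4 -81. ] dz -0.1
```

```bash
python3 -m jog '-30 -38 0 0; -30 -38 0 0; -4 -5 0 0;0 0 0 0'; python3 - <<'E'
from h import *
s=telemetry.get_state();np.save('T1.npy',tcpT(s));print(s['tool_pos'],s['joint_velocities'])
snap('wrist','w1')
E
```

```text
time: 1.55
tool_pos: [0.4895, 0.1806, 0.2597]
orientation: [-0.0, 0.034, 0.999, -0.0]
ft_force: [0.5, 0.8, 0.0]
finger_gap: 0.0603
[0.48945185 0.18058639 0.25965353] [ 0.05303409 -0.01123524  0.01280198  0.00848341  0.00059016  0.0242673 ]
```

View pics/w1.png

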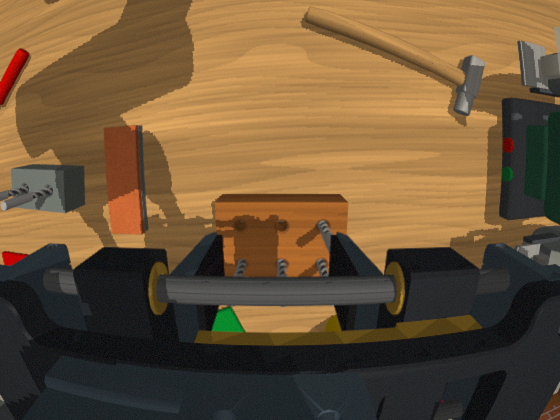

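Image up is the robot's side, so I need to stand a bit further out. The empty holes are visible at (240,225) and (282,225).

```bash
python3 -m jog '-45 0 0 0; -45 0 0 0; 0 0 0 0;0 0 0 0'; python3 - <<'E'
from h import *
s=telemetry.get_state();np.save('T2.npy',tcpT(s));print(s['tool_pos'],s['joint_velocities'])
im=snap('wrist','w2')
cv2.imwrite('pics/w2c.png',cv2.resize(im[80:280,180:380,::-1],None,fx=3,fy=3,interpolation=cv2.INTER_CUBIC))
E
```

```text
time: 2.0
tool_pos: [0.5782, 0.1772, 0.2593]
orientation: [-0.001, 0.032, 0.999, 0.0]
ft_force: [-0.6, -0.3, 0.0]
finger_gap: 0.0598
[0.57820086 0.17717659 0.25927615] [ 0.00490694 -0.02843167  0.0351443  -0.00025012  0.00065896  0.00028264]
```

View pics/w2c.png

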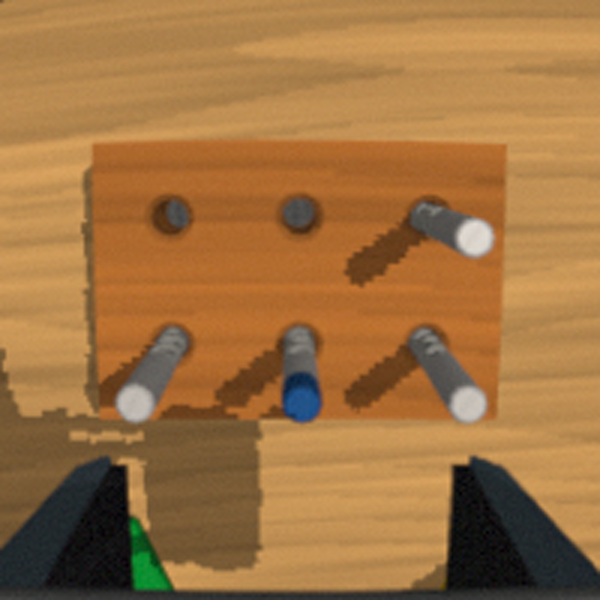

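```bash
python3 - <<'E'
from h import *
np.set_printoptions(precision=4,suppress=True)
T=np.load('T2.npy');g=lambda x,y:((x+.5)/3-.5+180,(y+.5)/3-.5+80)
for k,x,y,z in [('e0',171,215,.055),('e1',300,213,.055),('t3',135,404,.15),('t4',302,397,.15),('t5',468,404,.15),('t2',475,238,.15),('cTL',93,144,.055),('cTR',506,146,.055)]:
    print(k,onz('wrist',*g(x,y),z,T)[:2])
E
python3 go.py 0.53 -0.165 0.26 -0.15
```

```text
e0 [0.5246 0.135 ]
e1 [0.5274 0.1845]
t3 [0.5755 0.131 ]
t4 [0.5766 0.181 ]
t5 [0.5819 0.2307]
t2 [0.5323 0.2342]
cTL [0.4944 0.1067]
cTR [0.5051 0.2658]
t2.05 pos [0.5775 0.1771 0.2595] psi -0.0644 tilt 0.0013
shift tool cur axes [  25.4 -344.4   -0.4] turn tool 0.086
if turned first [  -4.1 -345.3] dz -0.4
```

```bash
python3 -m jog '0 0 0 0.086; 0 -49 0 0; 0 -49 0 0; 0 -49 0 0; 0 -49 0 0'; python3 -m jog '0 -49 0 0; 0 -49 0 0; 0 -48 0 0; 0 0 0 0;0 0 0 0'; python3 - <<'E'
from h import *
s=telemetry.get_state();np.save('T3.npy',tcpT(s));print(s['tool_pos'],s['joint_velocities'])
im=snap('wrist','w3')
cv2.imwrite('pics/w3c.png',cv2.resize(im[80:280,180:380,::-1],None,fx=3,fy=3,interpolation=cv2.INTER_CUBIC))
E
```

```text
time: 2.55
tool_pos: [0.5473, -0.0182, 0.2603]
orientation: [0.0, 0.075, 0.997, 0.0]
ft_force: [1.9, -1.1, -0.4]
finger_gap: 0.0602
time: 3.05
tool_pos: [0.5261, -0.1618, 0.2602]
orientation: [-0.0, 0.076, 0.997, 0.0]
ft_force: [-0.2, 0.9, 0.1]
finger_gap: 0.0601
[ 0.52608191 -0.16177784  0.26016166] [3.89865409e-02 1.77049007e-03 4.56211116e-04 3.25253867e-03
 5.79984458e-05 6.79160004e-03]
```

View pics/w3.png

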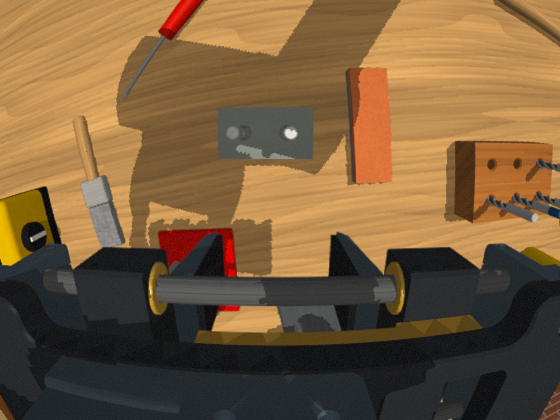

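View pics/w3c.png

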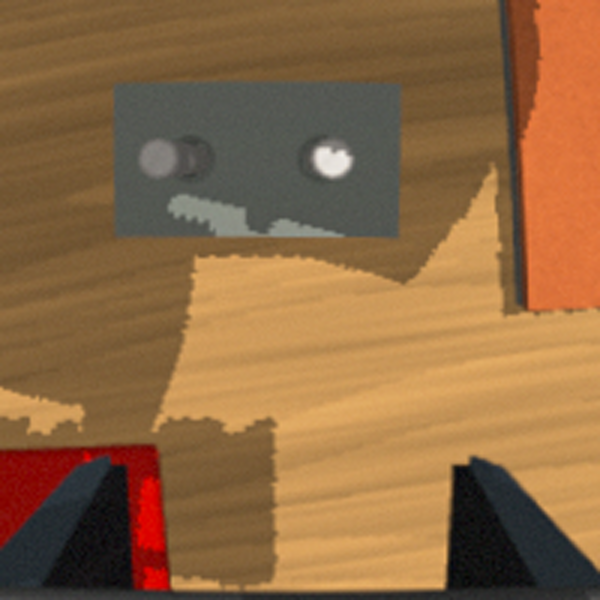

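```bash
python3 - <<'E'
from h import *
np.set_printoptions(precision=4,suppress=True)
T=np.load('T3.npy');g=lambda x,y:((x+.5)/3-.5+180,(y+.5)/3-.5+80)
for k,x,y,z in [('L',158,159,.15),('R',332,160,.15),('cTL',115,84,.055),('cTR',401,84,.055),('cBR',399,237,.055),('cBL',116,237,.055)]:
    print(k,onz('wrist',*g(x,y),z,T)[:2])
E
python3 go.py 0.4575 -0.1397 0.19 -0.15
```

```text
L [ 0.4492 -0.188 ]
R [ 0.4574 -0.1388]
cTL [ 0.415  -0.2123]
cTR [ 0.4325 -0.1042]
cBR [ 0.4912 -0.1134]
cBL [ 0.4741 -0.2219]
t3.10 pos [ 0.5264 -0.161   0.2601] psi -0.1516 tilt 0.0004
shift tool cur axes [71.3 10.6 70.1] turn tool -0.002
if turned first [71.3 10.7] dz 70.1
```

```bash
python3 -m jog '36 6 0 0.005; 35 5 0 0.004; 0 0 20 0;0 0 20 0;0 0 0 0' 40 10; python3 go.py 0.4574 -0.1388 0.109 -0.16
```

```text
time: 3.6
tool_pos: [0.4572, -0.1381, 0.2184]
orientation: [-0.002, 0.079, 0.997, 0.001]
ft_force: [0.8, 0.6, 0.2]
finger_gap: 0.0402
t3.60 pos [ 0.4572 -0.1381  0.2184] psi -0.1585 tilt 0.0034
shift tool cur axes [ -0.7  -0.8 109.4] turn tool 0.001
if turned first [-0.3 -0.7] dz 109.4
```

```bash
python3 -m jog '0 -0.5 40 0; 0 0 40 0; 0 0 29 0;0 0 0 0'; python3 go.py 0.4574 -0.1388 0.109 -0.16; python3 - <<'E'
from h import *
im=snap('wrist','w4')
cv2.imwrite('pics/w4c.png',cv2.resize(im[150:350,180:380,::-1],None,fx=3,fy=3))
E
```

```text
time: 4.0
tool_pos: [0.4571, -0.1392, 0.109]
orientation: [-0.002, 0.08, 0.997, 0.001]
ft_force: [-0.8, -0.2, 0.7]
finger_gap: 0.0405
t4.00 pos [ 0.4571 -0.1392  0.109 ] psi -0.1594 tilt 0.0051
shift tool cur axes [-0.2  0.5 -0. ] turn tool 0.001
if turned first [-0.2  0.5] dz -0.0
```

View pics/w4c.png

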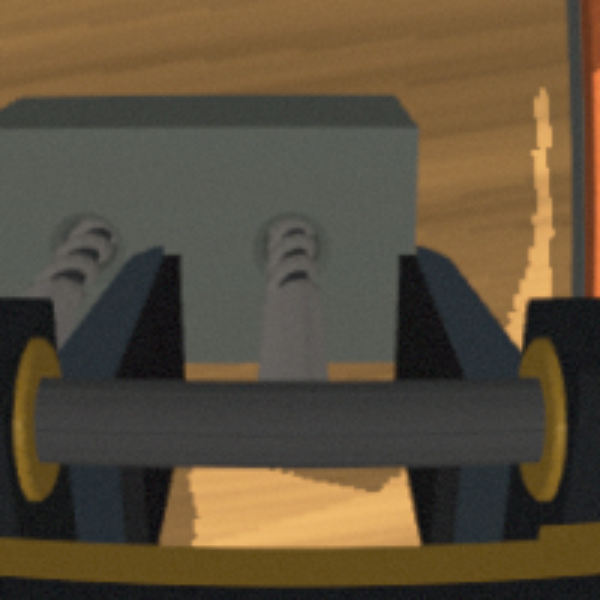

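The bit stands centred between the fingers (crop x≈292, fingers 183–397). I close now.

```bash
python3 -m jog '0 0 0 0;0 0 0 0;0 0 0 0;0 0 0 0;0 0 0 0' 0 25; python3 -m jog '0 0 -30 0; 0 0 -40 0;0 0 0 0'; python3 go.py 0.5272 0.1843 0.25 -0.064
```

```text
time: 4.55
tool_pos: [0.459, -0.1409, 0.1117]
orientation: [0.001, 0.08, 0.997, -0.0]
ft_force: [0.4, 3.8, 10.1]
finger_gap: 0.0115
time: 4.85
tool_pos: [0.4606, -0.1418, 0.1851]
orientation: [0.003, 0.08, 0.997, -0.001]
ft_force: [0.1, 0.2, -1.6]
finger_gap: 0.011
t4.85 pos [ 0.4606 -0.1418  0.1851] psi -0.1608 tilt 0.0069
shift tool cur axes [-14.  332.5 -65.4] turn tool -0.097
if turned first [-45.6 329.7] dz -65.4
```

```bash
python3 -m jog '0 0 -25 -0.05;-10 45 0 -0.047;-10 47 0 0;-10 47 0 0;-10 47 0 0'; python3 -m jog '-6 47 0 0;0 47 0 0;0 0 0 0;0 0 0 0';python3 go.py 0.5272 0.1843 0.21 -0.064; python3 - <<'E'
from h import *
s=telemetry.get_state();np.save('T5.npy',tcpT(s))
im=snap('wrist','w5')
cv2.imwrite('pics/w5c.png',cv2.resize(im[150:350,180:380,::-1],None,fx=3,fy=3))
E
```

```text
time: 5.35
tool_pos: [0.5123, 0.0433, 0.2057]
orientation: [-0.0, 0.032, 0.999, -0.0]
ft_force: [0.3, -0.9, -1.2]
finger_gap: 0.011
time: 5.75
tool_pos: [0.5239, 0.1358, 0.2054]
orientation: [-0.0, 0.031, 1.0, -0.0]
ft_force: [-0.4, -0.6, -0.8]
finger_gap: 0.0115
t5.75 pos [0.5239 0.1358 0.2054] psi -0.0615 tilt 0.0008
shift tool cur axes [-0.3 48.7 -4.6] turn tool 0.003
if turned first [-0.2 48.7] dz -4.6
```

View pics/w5c.png

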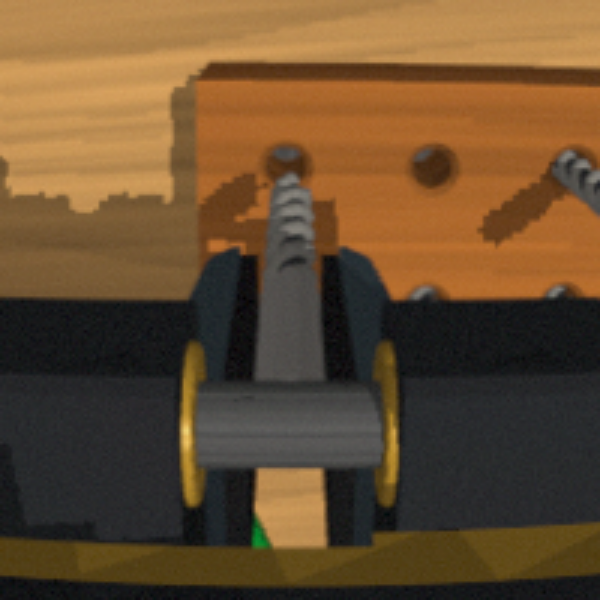

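```bash
python3 - <<'E'
from h import *
np.set_printoptions(precision=4,suppress=True)
T=np.load('T5.npy');g=lambda x,y:((x+.5)/3-.5+180,(y+.5)/3-.5+150)
for k,x,y,z in [('h0',287,161,.055),('h1',433,165,.055),('pt',290,180,.2054-.1)]:
    p=onz('wrist',*g(x,y),z,T);print(k,p[:2],(np.linalg.inv(T)@np.r_[p,1])[:3])
E
```

```text
h0 [0.5231 0.135 ] [ 0.0006 -0.0008  0.1504]
h1 [0.5274 0.1845] [-0.0007  0.0489  0.1504]
pt [0.5177 0.1363] [0.0061 0.0002 0.1   ]
```

```bash
python3 -m jog '-1 -1 15 0;0 0 20 0;0 0 5 0;0 0 5 0;0 0 5 0'; python3 -m jog '0 0 6 0;0 0 6 0;0 0 6 0;0 0 0 0'
```

```text
time: 6.3
tool_pos: [0.5256, 0.1333, 0.1562]
orientation: [0.0, 0.032, 0.999, 0.0]
ft_force: [0.3, 0.0, 0.2]
finger_gap: 0.0111
time: 6.7
tool_pos: [0.5252, 0.1339, 0.1373]
orientation: [-0.0, 0.032, 0.999, -0.0]
ft_force: [3.0, -0.5, -3.5]
finger_gap: 0.0114
```

```bash
python3 -m jog '-0.7 0 6 0;0 0 6 0;0 0 6 0;0 0 0 0'; python3 -m jog '0 0 4 0;0 0 2 0;0 0 0 0;0 0 0 0'
```

```text
time: 7.1
tool_pos: [0.5257, 0.1338, 0.1191]
orientation: [-0.0, 0.032, 0.999, -0.0]
ft_force: [2.9, 0.2, -2.5]
finger_gap: 0.011
time: 7.5
tool_pos: [0.5259, 0.1338, 0.1139]
orientation: [0.0, 0.032, 0.999, -0.0]
ft_force: [3.1, -0.0, -2.3]
finger_gap: 0.0112
```

```bash
python3 -m jog '-0.5 0 2 0;0 0 0 0;0 0 0 0'; python3 -m jog '0 0 2 0;0 0 0 0;0 0 0 0';python3 -m jog '0 0 2 0;0 0 0 0;0 0 0 0'
```

```text
time: 7.8
tool_pos: [0.5263, 0.1338, 0.1119]
orientation: [-0.0, 0.032, 0.999, -0.0]
ft_force: [1.6, -0.4, -1.9]
finger_gap: 0.011
time: 8.1
tool_pos: [0.5274, 0.134, 0.1112]
orientation: [0.001, 0.032, 0.999, 0.0]
ft_force: [-0.1, 0.2, 20.8]
finger_gap: 0.0113
time: 8.4
tool_pos: [0.5283, 0.1341, 0.1099]
orientation: [0.002, 0.032, 0.999, 0.0]
ft_force: [-0.2, 0.0, 29.6]
finger_gap: 0.0113
```

```bash
python3 -m jog '0 0 -2 0;0 0 0 0' ; python3 -m jog '0 0 0 0;0 0 0 0;0 0 0 0;0 0 0 0' 30; python3 -m jog '0 0 -40 0;0 0 -40 0;0 0 -25 0;0 0 0 0'; python3 go.py 0.4492 -0.188 0.21 -0.16;python3 - <<'E'
from h import *
s=telemetry.get_state();np.save('T6.npy',tcpT(s))
im=snap('wrist','w6')
cv2.imwrite('pics/w6c.png',cv2.resize(im[150:350,180:380,::-1],None,fx=3,fy=3))
E
```

```text
time: 8.6
tool_pos: [0.527, 0.1339, 0.1104]
orientation: [0.001, 0.032, 0.999, 0.0]
ft_force: [2.4, 0.1, 1.2]
finger_gap: 0.0113
time: 9.0
tool_pos: [0.5261, 0.1338, 0.1096]
orientation: [-0.0, 0.032, 0.999, -0.0]
ft_force: [-0.3, 0.5, -0.3]
finger_gap: 0.0301
time: 9.4
tool_pos: [0.528, 0.1341, 0.2182]
orientation: [0.003, 0.032, 0.999, 0.0]
ft_force: [0.6, 0.0, -0.6]
finger_gap: 0.0299
t9.40 pos [0.528  0.1341 0.2182] psi -0.0637 tilt 0.0055
shift tool cur axes [  58.2 -326.5    7.6] turn tool 0.096
if turned first [  26.5 -330.5] dz 7.6
```

View pics/w6c.png

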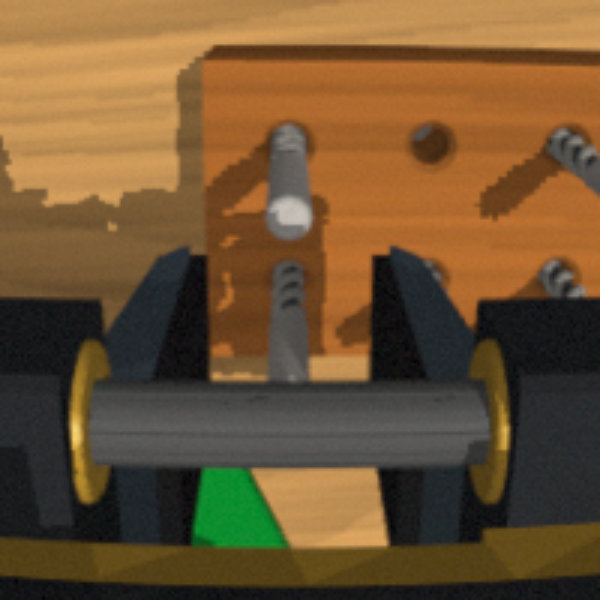

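The first bit stands in hole 0. Now the second.

```bash
python3 -m jog '4 -45 0 0.05;4 -47 0 0.046;4 -48 0 0;4 -48 0 0;4 -48 0 0' 40; python3 -m jog '4 -48 0 0;3 -46 0 0;0 0 0 0;0 0 0 0';python3 go.py 0.4492 -0.188 0.109 -0.16; python3 - <<'E'
from h import *
s=telemetry.get_state();np.save('T7.npy',tcpT(s))
im=snap('wrist','w7')
cv2.imwrite('pics/w7c.png',cv2.resize(im[150:350,180:380,::-1],None,fx=3,fy=3))
E
```

```text
time: 9.95
tool_pos: [0.474, -0.0987, 0.2137]
orientation: [-0.001, 0.08, 0.997, 0.0]
ft_force: [1.1, -0.0, 0.3]
finger_gap: 0.0401
time: 10.35
tool_pos: [0.4528, -0.1896, 0.2138]
orientation: [-0.001, 0.081, 0.997, 0.001]
ft_force: [-0.0, -1.2, 0.3]
finger_gap: 0.0399
t10.35 pos [ 0.4528 -0.1896  0.2138] psi -0.1623 tilt 0.0021
shift tool cur axes [  3.6   0.9 104.8] turn tool -0.002
if turned first [3.8 1. ] dz 104.8
```

View pics/w7c.png

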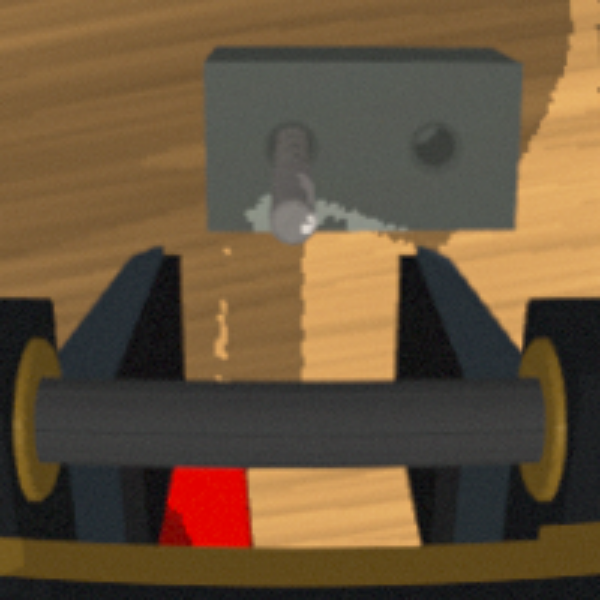

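```bash
python3 - <<'E'
from h import *
np.set_printoptions(precision=4,suppress=True)
g=lambda x,y:((x+.5)/3-.5+180,(y+.5)/3-.5+150)
T=np.load('T7.npy')
for k,x,y,z in [('L',293,221,.15),('hR',434,146,.055)]:
    p=onz('wrist',*g(x,y),z,T);print(k,p[:2],(np.linalg.inv(T)@np.r_[p,1])[:3])
T=np.load('T6.npy')
for k,x,y,z in [('top0',290,216,.15),('h1',432,145,.055)]:
    p=onz('wrist',*g(x,y),z,T);print(k,p[:2],(np.linalg.inv(T)@np.r_[p,1])[:3])
E
```

```text
L [ 0.4486 -0.1879] [0.0042 0.0009 0.0638]
hR [ 0.4565 -0.1391] [0.0042 0.0503 0.1588]
top0 [0.5241 0.1346] [0.0043 0.0002 0.0682]
h1 [0.5285 0.1846] [0.0036 0.0502 0.1633]
```

```bash
python3 -m jog '4 1 20 0;0 0 30 0; 0 0 30 0; 0 0 23 0;0 0 0 0'; python3 go.py 0.4488 -0.188 0.110 -0.16; python3 -m jog '0 0 0 0;0 0 0 0;0 0 0 0;0 0 0 0;0 0 0 0' 0 25; python3 -m jog '0 0 -40 0; 0 0 -40 0;0 0 -15 0;0 0 0 0'; python3 go.py 0.5278 0.1844 0.205 -0.064
```

```text
time: 10.9
tool_pos: [0.4484, -0.1851, 0.1094]
orientation: [-0.002, 0.079, 0.997, 0.001]
ft_force: [0.4, 0.0, 0.7]
finger_gap: 0.04
t10.90 pos [ 0.4484 -0.1851  0.1094] psi -0.1579 tilt 0.0055
shift tool cur axes [-0.9 -2.8 -0.6] turn tool 0.002
if turned first [-0.9 -2.8] dz -0.6
time: 11.4
tool_pos: [0.4503, -0.1878, 0.1127]
orientation: [0.001, 0.08, 0.997, -0.0]
ft_force: [-1.1, -1.2, 6.9]
finger_gap: 0.0113
time: 11.8
tool_pos: [0.4509, -0.188, 0.2093]
orientation: [0.002, 0.08, 0.997, -0.001]
ft_force: [-0.1, -0.4, -1.6]
finger_gap: 0.0113
t11.80 pos [ 0.4509 -0.188   0.2093] psi -0.1599 tilt 0.0045
shift tool cur axes [-16.6 379.9   3.8] turn tool -0.096
if turned first [-52.9 376.6] dz 3.8
```

```bash
python3 -m jog '0 0 -45 -0.05;-4 30 -27 -0.046;-8 48 0 0;-8 48 0 0;-8 48 0 0'; python3 -m jog '-8 48 0 0;-8 48 0 0;-8 48 0 0;0 48 0 0;0 0 0 0';python3 go.py 0.5278 0.1844 0.205 -0.064
```

```text
time: 12.3
tool_pos: [0.4899, -0.0142, 0.2781]
orientation: [-0.0, 0.032, 0.999, 0.0]
ft_force: [0.3, -1.2, -1.2]
finger_gap: 0.0114
time: 12.8
tool_pos: [0.5259, 0.1791, 0.2773]
orientation: [-0.001, 0.03, 1.0, 0.001]
ft_force: [0.9, -1.0, -1.8]
finger_gap: 0.0108
t12.80 pos [0.5259 0.1791 0.2773] psi -0.0594 tilt 0.0020
shift tool cur axes [-1.7  5.3 72.3] turn tool 0.005
if turned first [-1.5  5.4] dz 72.3
```

```bash
python3 -m jog '-3 5 20 0.003;0 0 30 0;0 0 0 0;0 0 0 0';python3 go.py 0.5278 0.1844 0.205 -0.064;python3 - <<'E'
from h import *
s=telemetry.get_state();np.save('T8.npy',tcpT(s))
im=snap('wrist','w8')
cv2.imwrite('pics/w8c.png',cv2.resize(im[150:350,180:380,::-1],None,fx=3,fy=3))
E
```

```text
time: 13.2
tool_pos: [0.5293, 0.1786, 0.2286]
orientation: [-0.001, 0.034, 0.999, -0.0]
ft_force: [1.0, -0.4, -0.8]
finger_gap: 0.0112
t13.20 pos [0.5293 0.1786 0.2286] psi -0.0672 tilt 0.0020
shift tool cur axes [ 1.8  5.7 23.6] turn tool -0.003
if turned first [1.9 5.7] dz 23.6
```

View pics/w8c.png

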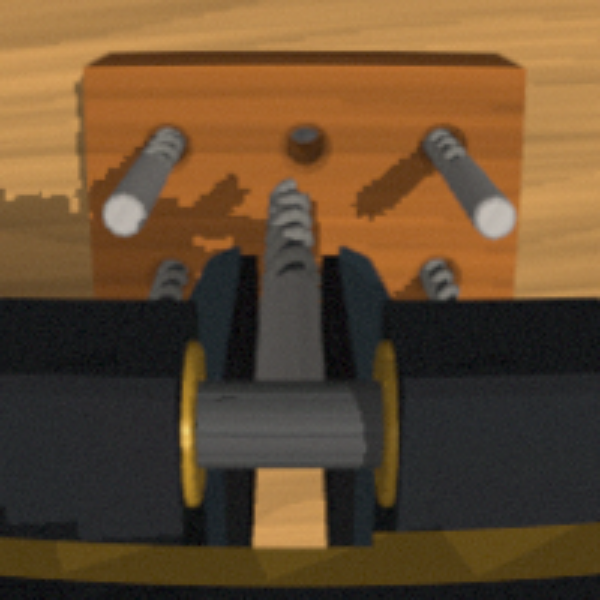

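```bash
python3 - <<'E'
from h import *
np.set_printoptions(precision=4,suppress=True)
g=lambda x,y:((x+.5)/3-.5+180,(y+.5)/3-.5+150)
T=np.load('T8.npy')
for k,x,y,z in [('h1',306,146,.055),('tip',288,182,.2286-.1)]:
    p=onz('wrist',*g(x,y),z,T);print(k,p[:2],(np.linalg.inv(T)@np.r_[p,1])[:3])
E
python3 -m jog '0 5.5 5 0;0 0 0 0;0 0 0 0';python3 go.py 0.5278 0.1844 0.205 -0.064
```

```text
h1 [0.5283 0.1845] [0.001  0.006  0.1736]
tip [0.5236 0.1785] [ 0.0055 -0.0004  0.1   ]
time: 13.55
tool_pos: [0.5302, 0.1847, 0.2243]
orientation: [0.0, 0.033, 0.999, 0.0]
ft_force: [-0.2, -0.5, -1.2]
finger_gap: 0.0114
t13.55 pos [0.5302 0.1847 0.2243] psi -0.0666 tilt 0.0005
shift tool cur axes [ 2.4 -0.4 19.3] turn tool -0.003
if turned first [ 2.4 -0.4] dz 19.3
```

```bash
python3 -m jog '1 0 25 0;0 0 25 0;0 0 8 0;0 0 8 0;0 0 6 0'; python3 -m jog '0 0 6 0;0 0 6 0;0 0 6 0;0 0 0 0'
```

```text
time: 14.05
tool_pos: [0.5296, 0.1846, 0.1522]
orientation: [0.0, 0.033, 0.999, 0.0]
ft_force: [-0.6, -0.1, -1.5]
finger_gap: 0.0111
time: 14.45
tool_pos: [0.5288, 0.1845, 0.1333]
orientation: [-0.0, 0.033, 0.999, -0.0]
ft_force: [0.0, -0.2, -1.1]
finger_gap: 0.0113
```

```bash
python3 -m jog '0 0 6 0;0 0 6 0;0 0 4 0;0 0 2 0;0 0 0 0'; python3 -m jog '0 0 2 0;0 0 0 0;0 0 0 0';python3 -m jog '0 0 2 0;0 0 0 0;0 0 0 0'
```

```text
time: 14.95
tool_pos: [0.529, 0.1845, 0.1156]
orientation: [-0.0, 0.033, 0.999, -0.0]
ft_force: [-0.6, 0.4, 0.1]
finger_gap: 0.0107
time: 15.25
tool_pos: [0.5291, 0.1846, 0.114]
orientation: [0.0, 0.033, 0.999, 0.0]
ft_force: [0.1, -0.8, -0.7]
finger_gap: 0.0112
time: 15.55
tool_pos: [0.5297, 0.1847, 0.1126]
orientation: [0.001, 0.033, 0.999, 0.0]
ft_force: [-0.7, -0.6, 8.9]
finger_gap: 0.0117
```

```bash
python3 -m jog '0 0 1 0;0 0 -1 0' ; python3 -m jog '0 0 0 0;0 0 0 0;0 0 0 0;0 0 0 0' 30; python3 -m jog '0 0 -40 0;0 0 -40 0;-25 0 -25 0;-25 0 0 0;0 0 0 0'; python3 - <<'E'
from h import *
s=telemetry.get_state();np.save('T9.npy',tcpT(s));print(s['tool_pos'])
im=snap('wrist','w9')
cv2.imwrite('pics/w9c.png',cv2.resize(im[120:320,180:380,::-1],None,fx=3,fy=3))
E
```

```text
time: 15.75
tool_pos: [0.5298, 0.1847, 0.1127]
orientation: [0.001, 0.033, 0.999, 0.0]
ft_force: [-0.5, 0.2, 0.4]
finger_gap: 0.0114
time: 16.15
tool_pos: [0.529, 0.1845, 0.1118]
orientation: [-0.0, 0.033, 0.999, -0.0]
ft_force: [0.2, -0.1, 0.0]
finger_gap: 0.0301
time: 16.65
tool_pos: [0.5818, 0.181, 0.2176]
orientation: [0.002, 0.034, 0.999, 0.0]
ft_force: [-0.3, -0.5, -0.4]
finger_gap: 0.0299
[0.58181551 0.18104484 0.21764708]
```

View pics/w9c.png

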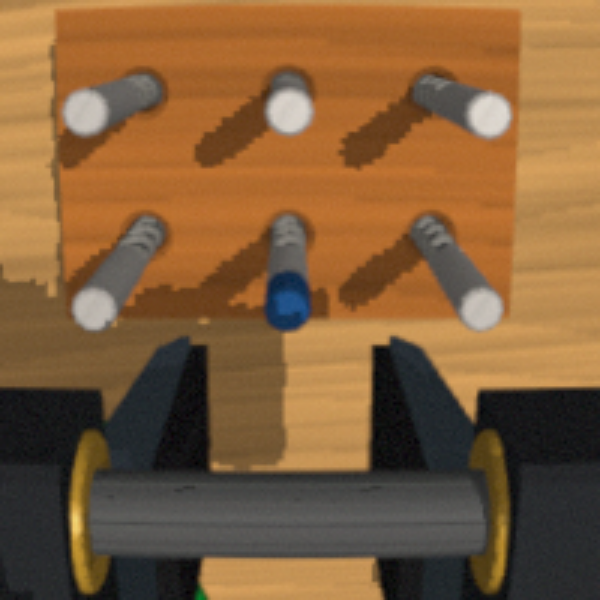

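```bash
python3 - <<'E'
from h import *
np.set_printoptions(precision=4,suppress=True)
g=lambda x,y:((x+.5)/3-.5+180,(y+.5)/3-.5+120)
T=np.load('T9.npy')
for k,x,y,z in [('blue',289,302,.15),('t0',86,112,.15),('t1',289,111,.15),('t2',489,116,.15),('t3',95,308,.15),('t5',482,308,.15)]:
    p=onz('wrist',*g(x,y),z,T);print(k,p[:2],(np.linalg.inv(T)@np.r_[p,1])[:3])
E
python3 go.py 0.74 -0.118 0.30 0.05
```

```text
blue [0.5765 0.1814] [ 0.0055 -0.0001  0.0676]
t0 [0.5245 0.1345] [ 0.0543 -0.0503  0.0675]
t1 [0.5283 0.1846] [ 0.0539 -0.0001  0.0675]
t2 [0.5322 0.234 ] [0.0532 0.0494 0.0675]
t3 [0.5748 0.1313] [ 0.0039 -0.0501  0.0676]
t5 [0.5815 0.2309] [0.0039 0.0497 0.0677]
t16.70 pos [0.5798 0.1811 0.2168] psi -0.0674 tilt 0.0004
shift tool cur axes [-180.  -287.6  -83.2] turn tool -0.117
if turned first [-145.  -306.7] dz -83.2
```

All six tops land on the 50 mm grid when cast onto z=0.15, so both bits are fully seated. Next I look at the microscope with the wrist camera, gripper still empty.

```bash
python3 -m jog '0 0 -45 -0.06;0 -20 -38 -0.057;-20 -42 0 0;-20 -42 0 0;-20 -42 0 0'; python3 -m jog '-20 -42 0 0;-20 -42 0 0;-20 -42 0 0;-20 -35 0 0;0 0 0 0';python3 go.py 0.74 -0.118 0.30 0.05;python3 - <<'E'
from h import *
s=telemetry.get_state();np.save('T10.npy',tcpT(s));print(s['tool_pos'],s['joint_velocities'])
im=snap('wrist','w10')
E
```

```text
time: 17.2
tool_pos: [0.6447, 0.0373, 0.2997]
orientation: [-0.0, -0.026, 1.0, 0.0]
ft_force: [0.8, 0.8, -0.2]
finger_gap: 0.0302
time: 17.7
tool_pos: [0.7336, -0.1227, 0.2978]
orientation: [-0.001, -0.023, 1.0, -0.0]
ft_force: [-0.3, 0.2, -0.5]
finger_gap: 0.03
t17.70 pos [ 0.7336 -0.1227  0.2978] psi 0.0465 tilt 0.0022
shift tool cur axes [-6.6  4.4 -2.3] turn tool -0.004
if turned first [-6.6  4.4] dz -2.3
[ 0.73364713 -0.12267679  0.29775828] [ 0.05552469 -0.04357168  0.07500725  0.0203154  -0.01906088  0.03993935]
```

View pics/w10.png

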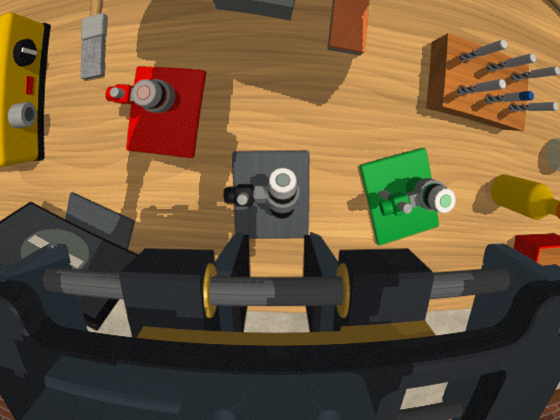

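```bash
python3 -m jog '0 45 0 0;0 45 0 0;0 0 0 0;0 0 0 0';python3 - <<'E'
from h import *
s=telemetry.get_state();np.save('T11.npy',tcpT(s));print(s['tool_pos'],s['joint_velocities'])
im=snap('wrist','w11')
a=cv2.imread('pics/w10.png')[130:250,210:330];b=im[130:250,110:260,::-1]
cv2.imwrite('pics/w10c.png',cv2.resize(a,None,fx=5,fy=5));cv2.imwrite('pics/w11c.png',cv2.resize(b,None,fx=5,fy=5))
E
```

```text
time: 18.15
tool_pos: [0.7276, -0.0262, 0.2999]
orientation: [-0.0, -0.026, 1.0, 0.0]
ft_force: [0.0, -0.9, 0.7]
finger_gap: 0.0301
[ 0.72761567 -0.02621577  0.29986826] [-0.03739647  0.00810995 -0.01345803 -0.00494466  0.00132188 -0.00686577]
```

View pics/w10c.png

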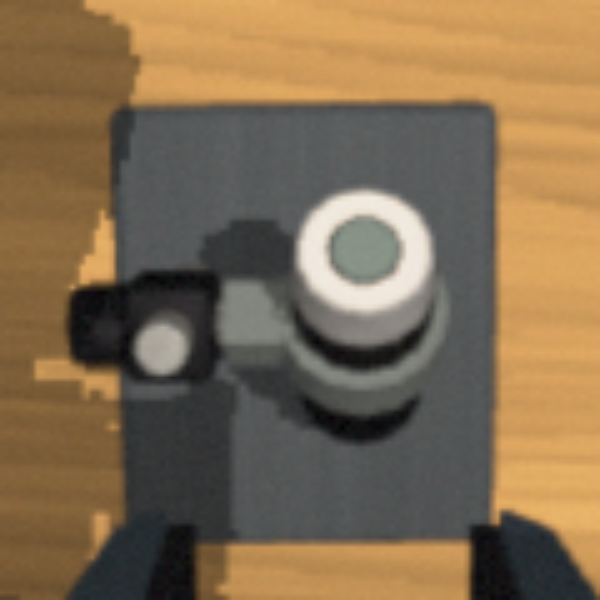

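View pics/w11c.png

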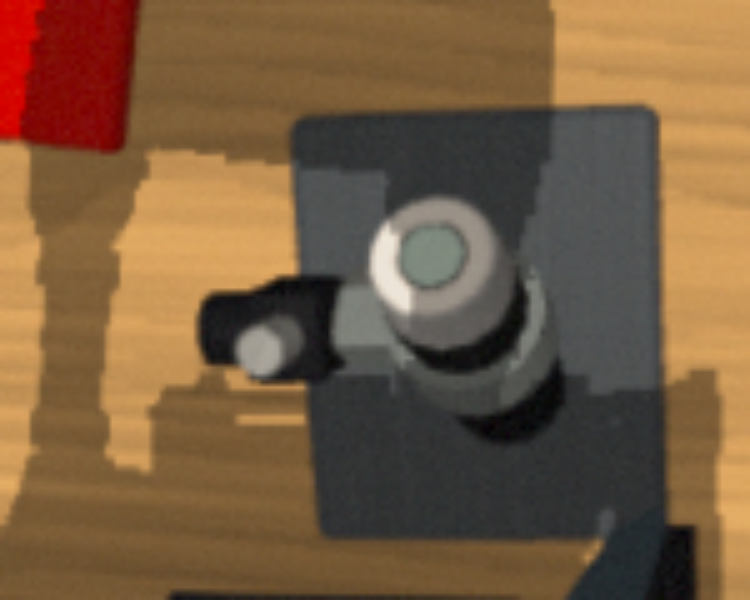

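```bash
python3 - <<'E'
from h import *
np.set_printoptions(precision=4,suppress=True)
g=lambda x,y,x0,y0,k:((x+.5)/k-.5+x0,(y+.5)/k-.5+y0)
T10=np.load('T10.npy');T11=np.load('T11.npy')
r1=ray('wrist',*g(365,249,210,130,5),T10);r2=ray('wrist',*g(433,254,110,130,5),T11)
r3=ray('scene',*g(322,124,180,255,8));r4=ray('side',*g(186,126,180,170,5))
print(tri(r1,r2));print(tri(r3,r4));L,e=tri(r1,r2,r3,r4);print('lens',L,e)
for x,y in [(113,108),(495,104),(494,540),(124,540)]: print('foot10',onz('wrist',*g(x,y,210,130,5),.012,T10)[:2])
for x,y in [(293,118),(658,106),(662,540),(322,537)]: print('foot11',onz('wrist',*g(x,y,110,130,5),.012,T11)[:2])
# arm (clamp) mid at z=.08
print('arm10',onz('wrist',*g(250,322,210,130,5),.08,T10)[:2],'arm11',onz('wrist',*g(362,333,110,130,5),.08,T11)[:2])
# post knob top
r=(ray('wrist',*g(162,348,210,130,5),T10),ray('wrist',*g(262,352,110,130,5),T11));print('knob',tri(*r))
E
```

```text
(array([ 0.7121, -0.1167,  0.1172]), [np.float64(6.417896435972793e-05), np.float64(6.417896435981658e-05)])
(array([ 0.7138, -0.1179,  0.1144]), [np.float64(0.00013474613227436473), np.float64(0.00013474613227418478)])
lens [ 0.7131 -0.1173  0.1143] [np.float64(0.0008933201366919648), np.float64(0.0005660726169891149), np.float64(0.0008112095517171171), np.float64(0.0006769541813321531)]
foot10 [ 0.6897 -0.1867]
foot10 [ 0.6838 -0.0795]
foot10 [ 0.8118 -0.0712]
foot10 [ 0.817  -0.1811]
foot11 [ 0.6896 -0.1858]
foot11 [ 0.6835 -0.0778]
foot11 [ 0.8117 -0.0727]
foot11 [ 0.8174 -0.1787]
arm10 [ 0.7366 -0.1427] arm11 [ 0.7387 -0.1444]
knob (array([ 0.7382, -0.1613,  0.1085]), [np.float64(0.00010002156970515516), np.float64(0.00010002156970528849)])
```

```bash
python3 - <<'E'
import cv2
b=cv2.imread('pics/side0.png');cv2.imwrite('pics/c6.png',cv2.resize(b[180:240,180:240],None,fx=10,fy=10,interpolation=cv2.INTER_CUBIC))
E
```

```text
(no output)
```

View pics/c6.png

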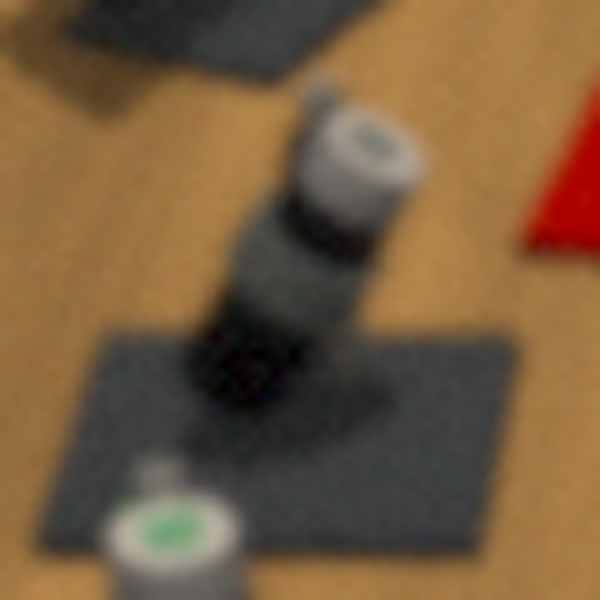

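```bash
python3 - <<'E'
from h import *
np.set_printoptions(precision=4,suppress=True)
g=lambda x,y,x0,y0,k:((x+.5)/k-.5+x0,(y+.5)/k-.5+y0)
T10=np.load('T10.npy');T11=np.load('T11.npy')
L=[('side',(372,139),(246,378),180,180,10,None),('scene',(322,124),(331,405),180,255,8,None),('wrist',(365,249),(361,395),210,130,5,T10),('wrist',(433,254),(510,387),110,130,5,T11)]
N=[];B=[]
for n,a,b,x0,y0,k,T in L:
    o,d1=ray(n,*g(*a,x0,y0,k),T);_,d2=ray(n,*g(*b,x0,y0,k),T);m=np.cross(d1,d2);N.append(m/np.linalg.norm(m));B.append((o,d2))
N=np.array(N)
def show(M):
    d=np.linalg.svd(M)[2][-1];d*=np.sign(d[2]);print(d,'slant',np.degrees(np.arccos(d[2])),'head',np.arctan2(-d[1],-d[0]))
show(N);show(N[:2]);show(N[[0,2]]);show(N[[0,3]]);show(N[[1,3]]);show(N[2:])
p,e=tri(*B);print('bottom',p,e)
Lp=np.array([.7122,-.1168,.1172])
print(Lp-p,np.linalg.norm(Lp-p))
E
```

```text
[-0.4791 -0.0154  0.8777] slant 28.639778505714975 head 0.03204183364961837
[-0.4694 -0.0122  0.8829] slant 28.00861166834966 head 0.02596363541960791
[-0.4703 -0.0312  0.8819] slant 28.123646823357728 head 0.06622818967755567
[-0.4678  0.0162  0.8837] slant 27.90912163784202 head -0.03459893819290029
[-0.5132 -0.0202  0.858 ] slant 30.90656165781984 head 0.03929563375794389
[-0.5273 -0.0318  0.8491] slant 31.889619507514034 head 0.060197059367809454
bottom [ 0.761  -0.1149  0.0373] [np.float64(0.004356876114334799), np.float64(0.0018916794383956855), np.float64(0.002863521597866387), np.float64(0.0008814882798927605)]
[-0.0488 -0.0019  0.0799] 0.09360588843538674
```

Measured: lens ≈ (0.7125, −0.117, 0.119), slant ≈ 29°, heading ≈ 0.05 rad. The tool only turns about its own axis, so I plan to draw blue out and pivot it in a light grip against the far edge of the emptied rest to get about 29°.

```bash
python3 go.py 0.577 0.1814 0.21 -0.065; python3 -m jog '20 30 0 0.06;20 30 0 0.055;30 38 0 0;30 38 0 0;32 38 0 0' 30 10;  python3 go.py 0.577 0.1814 0.21 -0.065
```

```text
t18.20 pos [ 0.7278 -0.0275  0.2999] psi 0.0516 tilt 0.0007
shift tool cur axes [139.8 216.4  90. ] turn tool 0.117
if turned first [164.1 198.6] dz 90.0
time: 18.7
tool_pos: [0.6016, 0.1508, 0.2997]
orientation: [-0.0, 0.033, 0.999, -0.0]
ft_force: [0.7, 1.5, 0.4]
finger_gap: 0.0302
t18.70 pos [0.6016 0.1508 0.2997] psi -0.0663 tilt 0.0003
shift tool cur axes [26.5 29.  89.7] turn tool -0.001
if turned first [26.5 29. ] dz 89.7
```

```bash
python3 -m jog '20 22 20 0;4 4 40 0;0 0 20 0;0 0 0 0;0 0 0 0'; python3 go.py 0.577 0.1814 0.109 -0.065;python3 - <<'E'
from h import *
s=telemetry.get_state();np.save('T12.npy',tcpT(s))
im=snap('wrist','w12')
cv2.imwrite('pics/w12c.png',cv2.resize(im[120:320,180:380,::-1],None,fx=3,fy=3))
E
```

```text
time: 19.2
tool_pos: [0.581, 0.1773, 0.2206]
orientation: [0.0, 0.033, 0.999, -0.0]
ft_force: [0.8, -0.1, 0.4]
finger_gap: 0.0301
t19.20 pos [0.581  0.1773 0.2206] psi -0.0656 tilt 0.0001
shift tool cur axes [  4.3   3.8 111.6] turn tool -0.001
if turned first [4.2 3.8] dz 111.6
```

View pics/w12c.png

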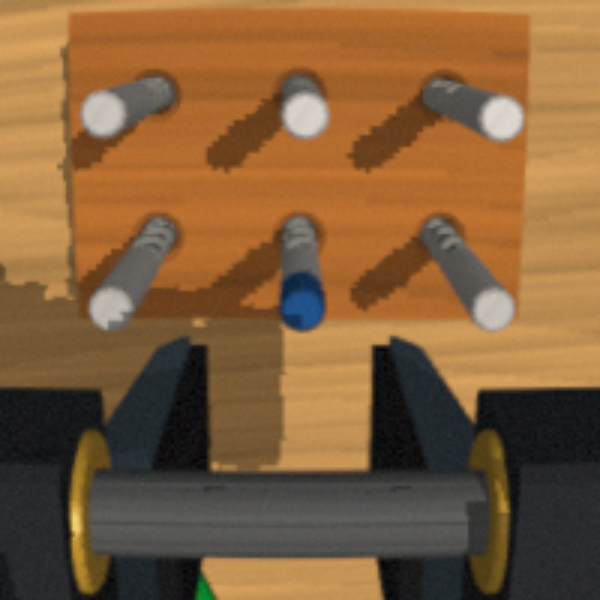

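```bash
python3 -m jog '4 4 15 0;0 0 0 0'; python3 go.py 0.577 0.1814 0.109 -0.065; python3 -m jog '0 0 35 0;0 0 35 0;0 0 26 0;0 0 0 0'; python3 go.py 0.577 0.1814 0.109 -0.065
```

```text
time: 19.45
tool_pos: [0.5768, 0.1819, 0.205]
orientation: [-0.0, 0.033, 0.999, 0.0]
ft_force: [-0.5, -0.9, 0.9]
finger_gap: 0.0302
t19.45 pos [0.5768 0.1819 0.205 ] psi -0.0652 tilt 0.0003
shift tool cur axes [-0.3 -0.5 96. ] turn tool -0.000
if turned first [-0.2 -0.5] dz 96.0
time: 19.85
tool_pos: [0.5759, 0.1815, 0.1071]
orientation: [-0.002, 0.033, 0.999, -0.0]
ft_force: [0.2, -0.7, 0.4]
finger_gap: 0.0301
t19.85 pos [0.5759 0.1815 0.1071] psi -0.0653 tilt 0.0039
shift tool cur axes [-1.1  0.  -1.9] turn tool -0.000
if turned first [-1.1  0. ] dz -1.9
```

```bash
python3 -m jog '0 0 0 0;0 0 0 0;0 0 0 0;0 0 0 0;0 0 0 0' 0 25; python3 -m jog '0 0 -30 0; 0 0 -40 0;0 0 -45 0;0 0 -45 0;0 0 0 0';python3 go.py 0.577 0.1814 0.109 -0.065;python3 - <<'E'
from h import *
s=telemetry.get_state();np.save('T13.npy',tcpT(s))
im=snap('wrist','w13')
cv2.imwrite('pics/w13c.png',cv2.resize(im[120:320,180:380,::-1],None,fx=3,fy=3))
E
```

```text
time: 20.35
tool_pos: [0.5782, 0.1822, 0.1108]
orientation: [0.002, 0.032, 0.999, 0.0]
ft_force: [0.1, -1.4, 9.1]
finger_gap: 0.0115
time: 20.85
tool_pos: [0.5797, 0.1828, 0.2763]
orientation: [0.005, 0.032, 0.999, 0.001]
ft_force: [0.5, 0.2, -1.2]
finger_gap: 0.0112
t20.85 pos [0.5797 0.1828 0.2763] psi -0.0647 tilt 0.0112
shift tool cur axes [  4.4  -2.  167.3] turn tool 0.000
if turned first [ 2.6 -1.5] dz 167.3
```

View pics/w13c.png

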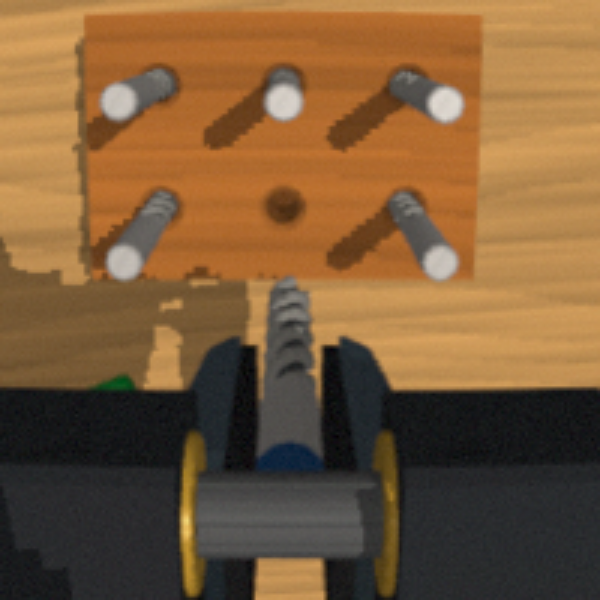

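The blue bit is held upright and its hole (284,205) is empty. Moving to beyond the rest's far edge.

```bash
python3 -m jog '6 -44 0 0.047;6 -46 0 0.047;6 -48 0 0;6 -48 0 0;6 -48 0 0'; python3 -m jog '4 -48 0 0;0 -48 0 0;0 0 0 0;0 0 0 0';python3 go.py 0.51 -0.1553 0.126 -0.158
```

```text
time: 21.4
tool_pos: [0.5152, -0.0472, 0.2684]
orientation: [-0.0, 0.079, 0.997, 0.0]
ft_force: [-0.1, -1.4, -0.5]
finger_gap: 0.0115
time: 21.8
tool_pos: [0.4967, -0.1406, 0.2684]
orientation: [-0.0, 0.081, 0.997, 0.0]
ft_force: [-0.2, 0.2, -0.9]
finger_gap: 0.011
t21.80 pos [ 0.4967 -0.1406  0.2684] psi -0.1612 tilt 0.0010
shift tool cur axes [-15.6 -12.4 142.4] turn tool -0.003
if turned first [-15.4 -12.4] dz 142.4
```

```bash
python3 -m jog '-16 -12 0 0;0 0 30 0;0 0 30 0;0 0 30 0;0 0 0 0'; python3 go.py 0.51 -0.1553 0.126 -0.158; python3 - <<'E'
from h import *
s=telemetry.get_state();np.save('T14.npy',tcpT(s))
im=snap('wrist','w14');snap('side','s14')
cv2.imwrite('pics/w14c.png',cv2.resize(im[120:320,180:380,::-1],None,fx=3,fy=3))
E
```

```text
time: 22.3
tool_pos: [0.5093, -0.152, 0.1756]
orientation: [-0.003, 0.079, 0.997, 0.001]
ft_force: [0.1, -0.4, -0.8]
finger_gap: 0.0115
t22.30 pos [ 0.5093 -0.152   0.1756] psi -0.1572 tilt 0.0067
shift tool cur axes [-1.5 -3.2 49.6] turn tool 0.001
if turned first [-1.2 -3.1] dz 49.6
```

View pics/w14c.png

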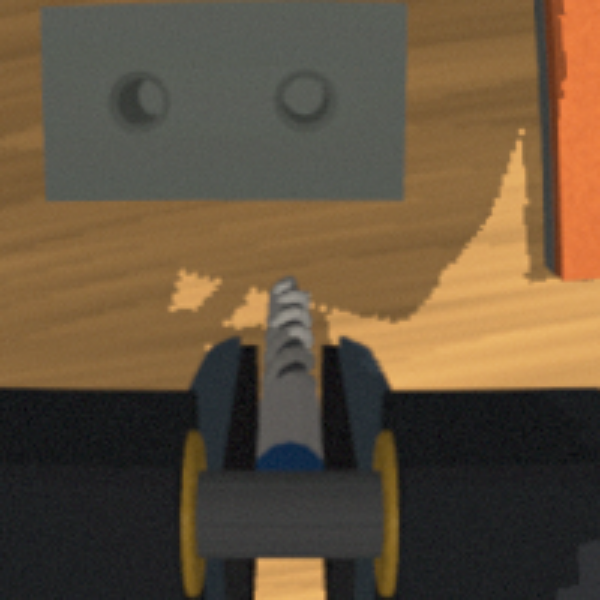

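View pics/s14.png

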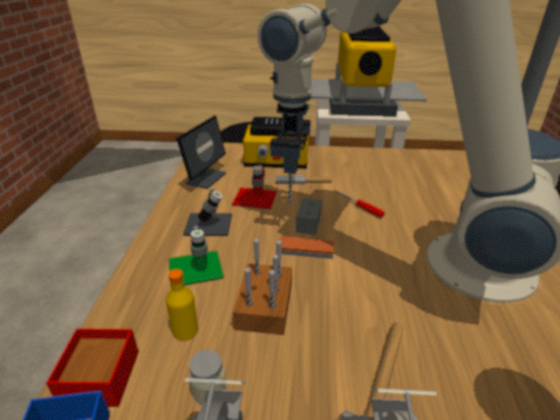

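```bash
python3 -m jog '-1 0 25 0;0 0 25 0;0 0 0 0' - 8; python3 -m jog '8 0 0 0;8 0 0 0;8 0 0 0;8 0 0 0;0 0 0 0';python3 go.py 0.51 -0.1553 0.126 -0.158; python3 - <<'E'
from h import *
im=snap('wrist','w15')
cv2.imwrite('pics/w15c.png',cv2.resize(im[120:320,180:380,::-1],None,fx=3,fy=3))
E
```

```text
time: 22.7
tool_pos: [0.5118, -0.1538, 0.1283]
orientation: [-0.001, 0.079, 0.997, 0.0]
ft_force: [0.1, 0.1, -0.9]
finger_gap: 0.0113
time: 23.2
tool_pos: [0.4797, -0.1493, 0.1295]
orientation: [0.0, 0.079, 0.997, -0.0]
ft_force: [-0.1, 0.8, -1.1]
finger_gap: 0.0117
t23.20 pos [ 0.4797 -0.1493  0.1295] psi -0.1591 tilt 0.0003
shift tool cur axes [-30.9  -1.1   3.5] turn tool -0.001
if turned first [-30.9  -1.2] dz 3.5
```

View pics/w15c.png

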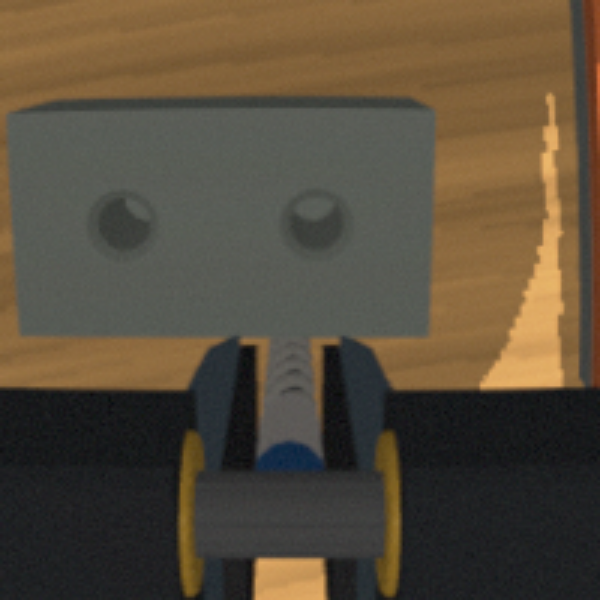

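```bash
python3 -m jog '8 0 0 0;8 0 0 0;8 0 0 0;8 0 0 0;6 0 0 0';python3 -m jog '0 0 0 0'; python3 go.py 0.51 -0.1553 0.126 -0.158; python3 - <<'E'
from h import *
im=snap('wrist','w16');b=snap('side','s16')
cv2.imwrite('pics/w16c.png',cv2.resize(im[120:320,180:380,::-1],None,fx=3,fy=3))
cv2.imwrite('pics/s16c.png',cv2.resize(b[140:240,250:350,::-1],None,fx=5,fy=5,interpolation=cv2.INTER_CUBIC))
E
```

```text
time: 23.75
tool_pos: [0.4422, -0.1432, 0.1289]
orientation: [-0.0, 0.079, 0.997, 0.0]
ft_force: [1.8, -0.7, -1.1]
finger_gap: 0.0117
time: 23.85
tool_pos: [0.4421, -0.1432, 0.1289]
orientation: [-0.0, 0.079, 0.997, 0.0]
ft_force: [0.3, -0.1, -0.2]
finger_gap: 0.0119
t23.85 pos [ 0.4421 -0.1432  0.1289] psi -0.1590 tilt 0.0007
shift tool cur axes [-68.9  -1.2   2.9] turn tool -0.001
if turned first [-68.9  -1.3] dz 2.9
```

View pics/w16c.png

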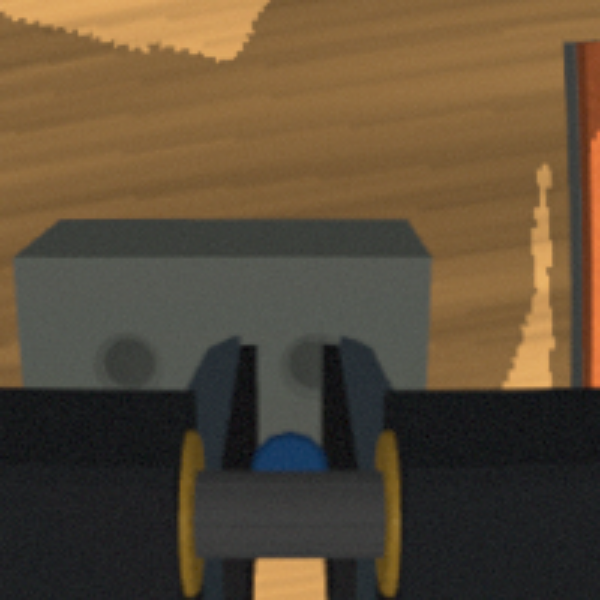

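View pics/s16c.png

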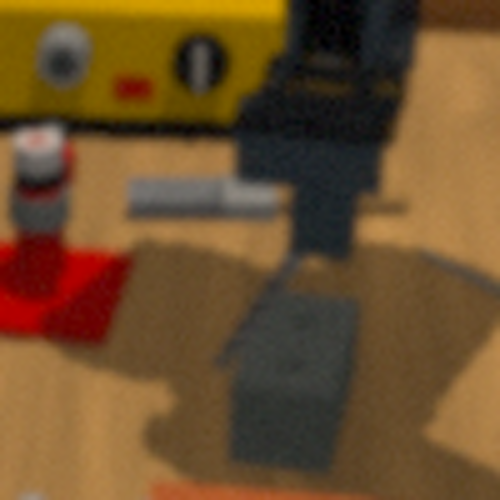

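The bit now leans with its point away from the robot (side crop (300,260)→(222,362)). I tighten, lift and measure.

```bash
python3 -m jog '0 0 0 0;0 0 0 0;0 0 0 0' - 40; python3 -m jog '0 0 -30 0;0 0 -40 0;0 0 -40 0;0 0 0 0;0 0 0 0'; python3 go.py 0.62 -0.15 0.24 0.05; python3 - <<'E'
from h import *
s=telemetry.get_state();np.save('T17.npy',tcpT(s))
a=snap('scene','a17');b=snap('side','s17')
cv2.imwrite('pics/s17c.png',cv2.resize(b[100:220,230:350,::-1],None,fx=5,fy=5,interpolation=cv2.INTER_CUBIC))
cv2.imwrite('pics/a17c.png',cv2.resize(a[80:220,150:290,::-1],None,fx=4,fy=4,interpolation=cv2.INTER_CUBIC))
E
```

```text
time: 24.25
tool_pos: [0.4432, -0.1434, 0.1289]
orientation: [-0.0, 0.079, 0.997, 0.0]
ft_force: [0.7, 0.8, -1.8]
finger_gap: 0.0113
time: 24.75
tool_pos: [0.4434, -0.1435, 0.2394]
orientation: [0.001, 0.079, 0.997, -0.0]
ft_force: [0.1, 0.8, -1.8]
finger_gap: 0.0107
t24.75 pos [ 0.4434 -0.1435  0.2394] psi -0.1587 tilt 0.0016
shift tool cur axes [-175.4   21.5   -0.4] turn tool -0.209
if turned first [-176.   -15.3] dz -0.4
```

View pics/s17c.png

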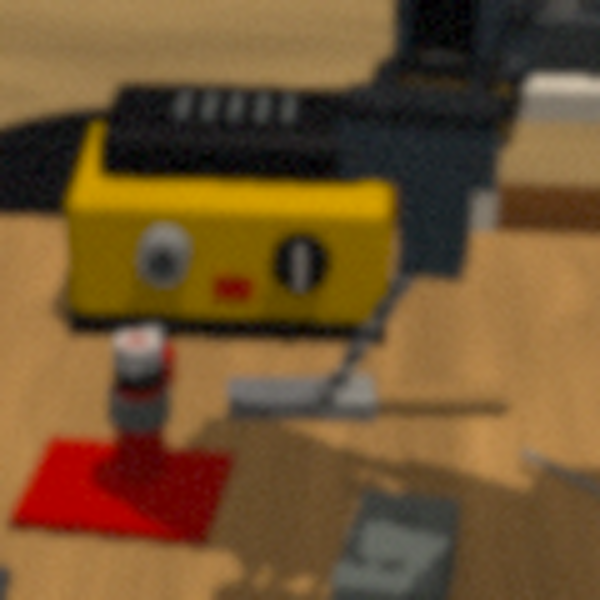

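View pics/a17c.png

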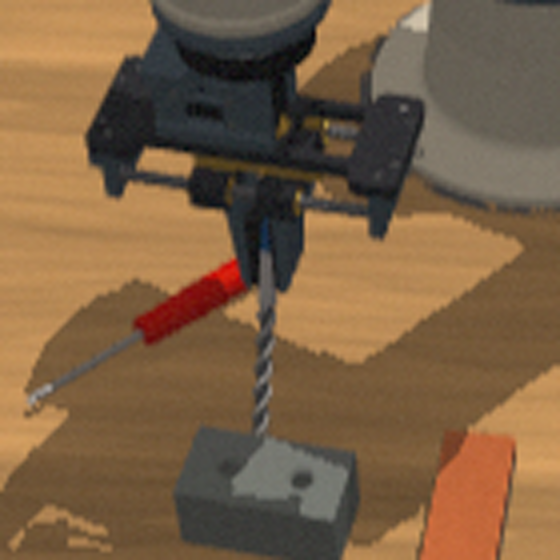

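```bash
python3 go.py 0.609 -0.123 0.288 0.055; python3 -m jog '0 0 -25 -0.07;0 0 -24 -0.07;0 0 0 -0.073;0 0 0 0'; python3 go.py 0.609 -0.123 0.288 0.055
```

```text
t24.85 pos [ 0.4425 -0.1431  0.2379] psi -0.1587 tilt 0.0018
shift tool cur axes [-161.2   46.2  -50.4] turn tool -0.214
if turned first [-167.4   10.9] dz -50.4
time: 25.25
tool_pos: [0.4428, -0.1433, 0.2871]
orientation: [-0.001, -0.028, 1.0, 0.0]
ft_force: [0.2, -0.3, -1.2]
finger_gap: 0.0111
t25.25 pos [ 0.4428 -0.1433  0.2871] psi 0.0556 tilt 0.0014
shift tool cur axes [-167.    11.    -1.1] turn tool 0.001
if turned first [-167.    11.1] dz -1.1
```

```bash
python3 -m jog '-42 3 0 0;-42 3 0 0;-42 3 0 0;-41 2 0 0;0 0 0 0'; python3 -m jog '0 0 0 0;0 0 0 0'; python3 go.py 0.609 -0.123 0.288 0.055; python3 - <<'E'
from h import *
s=telemetry.get_state();np.save('T18.npy',tcpT(s))
a=snap('scene','a18');b=snap('side','s18')
cv2.imwrite('pics/s18c.png',cv2.resize(b[110:230,170:290,::-1],None,fx=5,fy=5,interpolation=cv2.INTER_CUBIC))
cv2.imwrite('pics/a18c.png',cv2.resize(a[200:320,160:280,::-1],None,fx=5,fy=5,interpolation=cv2.INTER_CUBIC))
E
```

```text
time: 25.75
tool_pos: [0.6124, -0.1225, 0.2849]
orientation: [-0.001, -0.027, 1.0, 0.001]
ft_force: [0.0, 0.6, -1.4]
finger_gap: 0.011
time: 25.95
tool_pos: [0.6081, -0.1233, 0.2868]
orientation: [-0.001, -0.026, 1.0, 0.0]
ft_force: [0.4, -0.2, -1.0]
finger_gap: 0.011
t25.95 pos [ 0.6081 -0.1233  0.2868] psi 0.0529 tilt 0.0024
shift tool cur axes [-0.9  0.3 -1.2] turn tool -0.002
if turned first [-0.9  0.3] dz -1.2
```

View pics/s18c.png

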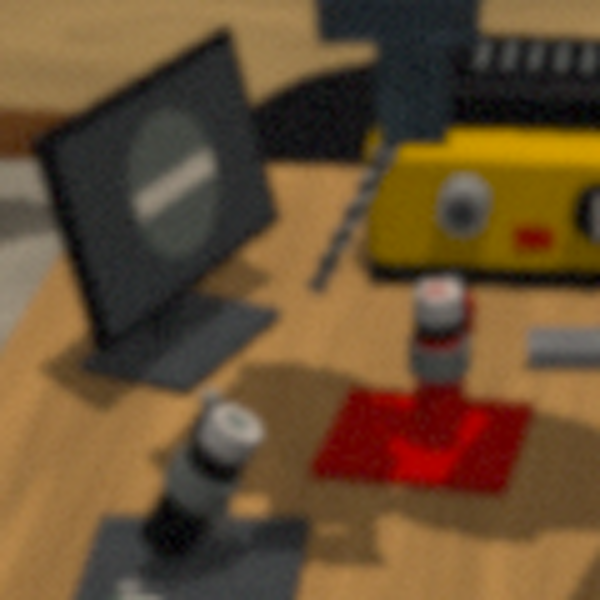

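View pics/a18c.png

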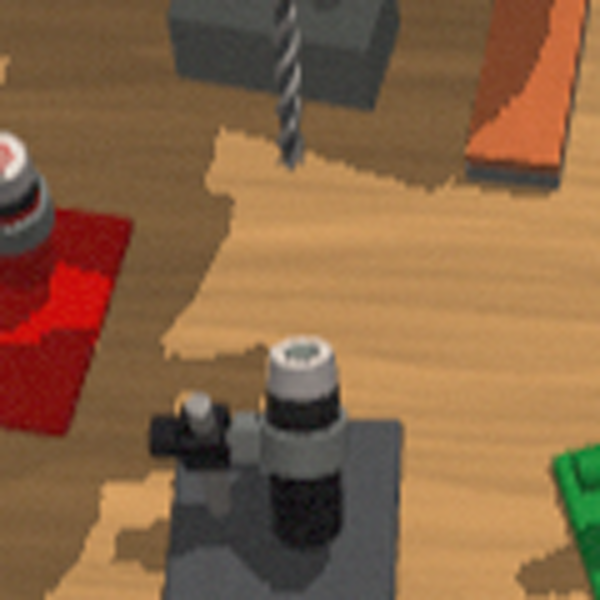

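```bash
python3 - <<'E'
from h import *
np.set_printoptions(precision=4,suppress=True)
g=lambda x,y,x0,y0,k=5:((x+.5)/k-.5+x0,(y+.5)/k-.5+y0)
A=lambda x,y:ray('scene',*g(x,y,160,200));B=lambda x,y:ray('side',*g(x,y,170,110))
t,e=tri(A(291,163),B(318,287));L,e2=tri(A(303,350),B(236,416));print('tip',t,e,'lens',L,e2)
n1=np.cross(A(291,163)[1],A(286,5)[1]);n2=np.cross(B(318,287)[1],B(387,150)[1]);d=np.cross(n1,n2);d/=np.linalg.norm(d);d*=np.sign(d[2]);print('bit dir',d,np.degrees(np.arccos(d[2])),np.arctan2(-d[1],-d[0]))
T=np.load('T18.npy');print('tip in tool',(np.linalg.inv(T)@np.r_[t,1])[:3])
a=np.array([-np.sin(np.radians(29))*np.cos(.05),-np.sin(np.radians(29))*np.sin(.05),np.cos(np.radians(29))])
print('angle',np.arccos(a@d));tgt=L+.035*a;print('move world',(tgt-t)*1000,'tool',T[:3,:3].T@(tgt-t)*1000)
Lw=np.array([.7125,-.117,.119]);print('alt: model tip',T[:3,3]+T[:3,:3]@np.array([-.058,0,.0856]))
v=(t-L);print('now along',v@a,'lat',v-a*(v@a))
E
```

```text
tip [ 0.6649 -0.1222  0.1989] [np.float64(0.00202083585329756), np.float64(0.0020208358532974647)] lens [ 0.7143 -0.1171  0.1201] [np.float64(0.0013928873709842572), np.float64(0.0013928873709840761)]
bit dir [-0.4524 -0.0081  0.8918] 26.899518123027953 0.017996106962096494
tip in tool [-0.0569 -0.0019  0.0878]
angle 0.039606497742677174
move world [ 32.5154   4.2146 -48.1344] tool [-32.8054   2.4544  48.0595]
alt: model tip [ 0.6659 -0.1202  0.201 ]
now along 0.09294550511723919 lat [-0.0045 -0.0028 -0.0025]
```

Tip is in line: 93 mm out along the axis, about 5 mm lateral, angle 0.04 rad. Moving in.

```bash
python3 -m jog '-8 1 12 0;-8 1 12 0;-8 0 12 0;-8 0 12 0;0 0 0 0'; python3 -m jog '0 0 0 0;0 0 0 0'; python3 - <<'E'
from h import *
s=telemetry.get_state();np.save('T19.npy',tcpT(s));print(s['tool_pos'],s['ft_force'],s['finger_gap'])
a=snap('scene','a19');b=snap('side','s19')
cv2.imwrite('pics/s19c.png',cv2.resize(b[110:230,170:290,::-1],None,fx=5,fy=5,interpolation=cv2.INTER_CUBIC))
cv2.imwrite('pics/a19c.png',cv2.resize(a[200:320,160:280,::-1],None,fx=5,fy=5,interpolation=cv2.INTER_CUBIC))
E
```

```text
time: 26.55
tool_pos: [0.6412, -0.1193, 0.2372]
orientation: [-0.002, -0.027, 1.0, 0.001]
ft_force: [-0.2, -0.3, -1.6]
finger_gap: 0.0111
time: 26.75
tool_pos: [0.6412, -0.1197, 0.2404]
orientation: [0.0, -0.027, 1.0, -0.0]
ft_force: [-0.3, -0.2, 0.0]
finger_gap: 0.0109
[ 0.64121308 -0.11971908  0.24037099] [-0.27832067 -0.19384849  0.01145314] 0.01085086247700727
```

View pics/s19c.png

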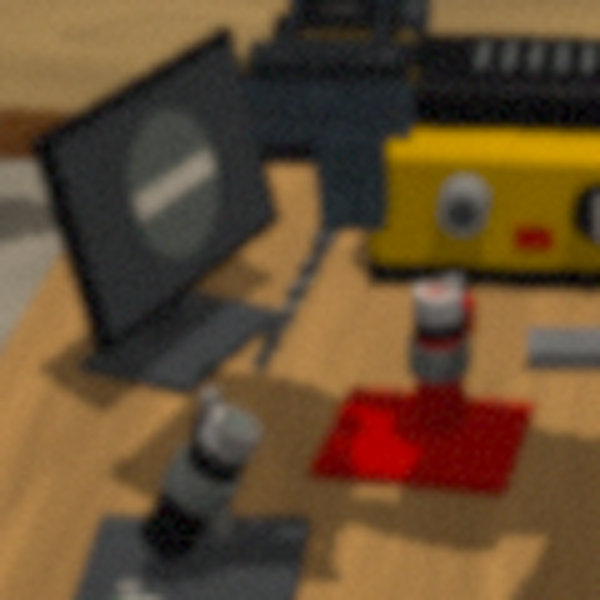

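View pics/a19c.png

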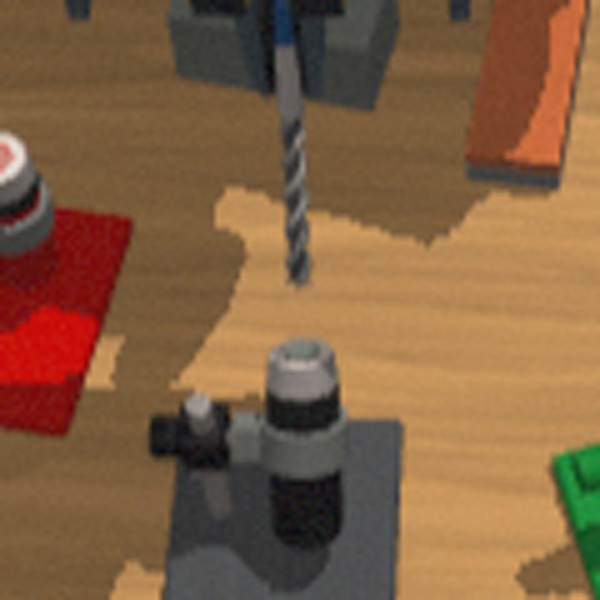

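```bash
python3 - <<'E'
from h import *
np.set_printoptions(precision=4,suppress=True)
g=lambda x,y,x0,y0,k=5:((x+.5)/k-.5+x0,(y+.5)/k-.5+y0)
A=lambda x,y:ray('scene',*g(x,y,160,200));B=lambda x,y:ray('side',*g(x,y,170,110))
t,e=tri(A(299,280),B(263,362));L,e2=tri(A(303,350),B(236,416));print('tip',t,e,'lens',L,e2)
n1=np.cross(A(299,280)[1],A(284,30)[1]);n2=np.cross(B(263,362)[1],B(329,235)[1]);d=np.cross(n1,n2);d/=np.linalg.norm(d);d*=np.sign(d[2]);print('bit dir',d,np.degrees(np.arccos(d[2])),np.arctan2(-d[1],-d[0]))
T=np.load('T19.npy');mt=T[:3,3]+T[:3,:3]@np.array([-.0575,-.001,.0865])
a=np.array([-np.sin(np.radians(29))*np.cos(.05),-np.sin(np.radians(29))*np.sin(.05),np.cos(np.radians(29))])
print('angle',np.arccos(a@d))
for n,t_,L_ in(('cam',t,L),('model/wrist',mt,np.array([.7125,-.117,.119]))):
    v=t_-L_;tt=L_+.035*a;print(n,'along',v@a,'lat',v-a*(v@a),'corr tool',T[:3,:3].T@(tt-t_)*1000)
E
```

```text
tip [ 0.6974 -0.1185  0.1538] [np.float64(0.0020438237724221325), np.float64(0.002043823772422126)] lens [ 0.7143 -0.1171  0.1201] [np.float64(0.0013928873709842572), np.float64(0.0013928873709840761)]
bit dir [-0.4666 -0.0363  0.8837] 27.90287931596877 0.0776941641357271
angle 0.023252316668117695
cam along 0.037688303395244746 lat [ 0.0013 -0.0004  0.0007] corr tool [-0.0162  0.5056  3.0649]
model/wrist along 0.037208152800091224 lat [0.0042 0.0003 0.0024] corr tool [ 3.1841 -0.0541  4.2867]
```

```bash
python3 -m jog '1 0 2 0;0 0 0 0;0 0 0 0;0 0 0 0'; python3 - <<'E'
from h import *
s=telemetry.get_state();print(s['time'],s['tool_pos'],np.abs(s['joint_velocities']).max(),s['ft_force'])
a=snap('scene','a20')
cv2.imwrite('pics/a20c.png',cv2.resize(a[190:330,170:400,::-1],None,fx=3,fy=3,interpolation=cv2.INTER_CUBIC))
E
```

```text
time: 27.25
tool_pos: [0.6401, -0.1197, 0.238]
orientation: [0.0, -0.027, 1.0, -0.0]
ft_force: [0.4, -0.5, -0.5]
finger_gap: 0.0111
27.25 [ 0.64010916 -0.11971026  0.23800905] 0.0032696556622637987 [ 0.39224233 -0.54164751 -0.54301359]
```

View pics/a20c.png

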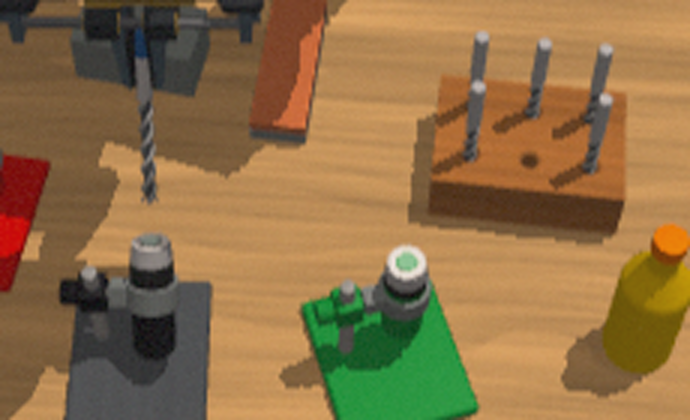

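The five other bits stand in the block at equal height, hole 4 is empty at (530,160), and the blue bit points at the glass with the arm still. Handing in.

```bash
python3 -c "
from workcell import bot
print(bot.close_job())"
```

```text
the job is handed in; nothing more can be done
None
```

The job was handed in at about 27 s of the 72 s allowed, with the blue-ended bit still held in front of the microscope. The program reports no verdict.

**What I did**
- I put the two resharpened bits into the empty holes 0 and 1, each lowered until the force rose at the bottom before I let go.
- I drew the blue-ended bit out of hole 4.
- The tool can only turn about its own axis. So I tilted the bit in a light 8 N grip against the far edge of the empty rest, then tightened to 40 N and brought it into line with the lens.

**Last checks**
- **Distance:** before a final 2 mm nudge towards the glass, the point was about 37 mm from it; now about 35 mm.
- **Alignment:** before that nudge the bit was in line within about 0.03 rad. The two ways of measuring disagreed on the sideways offset: about 1.5 mm from the fixed cameras, about 5 mm from the tool pose and wrist camera. Both are within the 10 mm limit. I did not measure the point again after the nudge; a last picture showed it clear of the glass.
- **Other bits:** all six tops lay on the 50 mm grid when both bits were in. The last picture shows the other five standing level in the block.
- **State at hand-in:** the arm was still, the wrist force was under 1 N, and nothing I saw had moved or touched the microscope.
- **Weaker measurements:** single estimates of the microscope's slant ran from 28 to 32 degrees and I used 29. Single estimates of the lens height ran from 114 to 120 mm and I used about 119 to 120. Both spreads fit inside the tolerances.

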